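# Clear the hand lamp and sort the lamp parts

### The arm

A 6-joint arm with a two-finger parallel gripper is mounted at the origin on the work surface. World frame = base frame: x ahead of the robot, y to its left, z up, the work surface at z = 0. Lengths are in mm, angles in degrees, forces in N, time in s.
With the tool pointing down it reaches from about 350 to 850 mm from the base axis. Payload 8.1 kg.
Tool frame: the origin (TCP) lies midway between the tips of the shut fingers; the grasp point (between the pads) lies 19 mm behind it (r.tcp_to_grasp is the distance from the TCP to the grasp point, in mm); z points along the fingers, y is the direction in which the jaws open and shut (so a half turn about z gives the same grasp; the last joint's range is limited). The gripper opens to 85 mm and grips with 20 to 120 N. Pads are 22 mm wide; open, the fingers measure 114 mm over their backs; the gripper's body (76 mm by 85 mm) begins 54 mm behind the grasp point. The pads swing forward as they close: fully open they stand 13 mm farther back than shut.
Start: joints at [-69.007, 7.471, 85.268, -0, 87.261, -4.893], TCP at [261.971, -539.793, 231.292] pointing down, gripper open.
Joint ranges: [-169.43, 169.43], [-51.17, 129.36], [1.28, 143.12], [-76.62, 256.62], [0, 156.53], [-152.29, 152.29]. Speed limits (degrees/s): [136.94, 136.94, 159.86, 180, 180, 180].

### API

Orientations are given as [roll, pitch, yaw] about the fixed x, y, z axes, in that order (R = Rz(yaw) Ry(pitch) Rx(roll)).
In Python, from bench import r gives the robot as it stands.
- The arm moves only by the tool jog_arm, never from a script. Its argument "targets" is a list of rows, each a list of 7 numbers: the shift along the tool's x, y, z in m, then the turn, a rotation vector about the tool's x, y, z in rad, then the closure, from 0 (fully open) to 1 (shut). In form: [[dx, dy, dz, wx, wy, wz, claw], ...]. A call has 1 to 5 rows; each row is the pose to reach, as a shift and turn from the pose commanded when the call began, along the tool's axes at that moment; what a row does not reach only later rows make up. A row lasts 1/12 s, in which the tool goes at most 41.7 mm and 7.16 degrees, less where a joint would pass 70% of its speed; a pose out of reach is approached as far as the arm can. A call with a gripper value outside its range is refused whole. The fingers move at their own pace and stop on an object; "newtons" is the grip in N (left out, the last holds). Time passes only in rows, so rows that repeat a pose let the fingers close. It gives the time, the measured TCP pose, the force and the opening at its end, in the units of the state.
- r.sense(): the state, without advancing time (a new reading comes with each control period).
- r.snapshot(name): name is "scene" or "top" or "wrist"; returns a dict with "pixels" (420x560x3 uint8, red, green, blue), "fx", "fy", "cx", "cy" (pixels), "origin" and "attitude" of the camera in the world. Camera axes: x right, y down, z forward; pixel columns grow to the right and rows downward; lengths in mm; the calibration is good to about 2 mm. A picture is of the moment at which its call begins. There is no depth.
- r.hand_in(): hands the job in, once; it reports no verdict.
The state is a dict: "time": time; "joint_pos": joint angles; "qd": joint speeds; "joint_efforts": joint torques, N m; "tool_pos": TCP position; "tcp_rot": TCP orientation; "ft_force": force on the tool from outside, world axes, zero at the start; "wrist_torque": the same for the moment, N m; "finger_gap": finger opening in mm.
Only numpy, scipy, OpenCV 4.12 (cv2) and the standard library are available. Lean on these libraries where they do the work, as an engineer would, in place of code of your own. Each camera call takes 0.05 s, during which the arm holds its last target.

### The job

Someone has left the hand lamp standing over one of the parts bins: lift it off and stand it upright on its charging pad, centred and lengthwise along it. Sort all the battery packs, lamp clips and lenses lying on the shelf into the bins, each into the bin with a fixed sample of its kind on the ledge behind it, and leave the other odds and ends where they lie.

Things in the scene. Friction and masses are not known exactly. Their poses are not given: they have to be found in the camera images.
- pack1: a battery pack: orange block with a black band, 50 x 32 x 26 mm, lying flat; origin at the centre of its underside, x along the 50 mm, z up through the 26 mm
- pack2: a battery pack: orange block with a black band, 50 x 32 x 26 mm, lying flat; origin at the centre of its underside, x along the 50 mm, z up through the 26 mm
- clip1: an aluminium lamp clip, may be absent: a strip bent to a U that lies on its side, 40 long x 20 wide x 18 mm high overall (4 mm thick metal, open at its +x end, closed at -x); origin at the centre of its underside, x along the 40 mm, y across the 20 mm, z up
- clip2: an aluminium lamp clip, may be absent: a strip bent to a U that lies on its side, 40 long x 20 wide x 18 mm high overall (4 mm thick metal, open at its +x end, closed at -x); origin at the centre of its underside, x along the 40 mm, y across the 20 mm, z up
- clip3: an aluminium lamp clip, may be absent: a strip bent to a U that lies on its side, 40 long x 20 wide x 18 mm high overall (4 mm thick metal, open at its +x end, closed at -x); origin at the centre of its underside, x along the 40 mm, y across the 20 mm, z up
- lens1: a frosted lamp lens, may be absent: aluminium rim disc 40 mm in diameter and 12 mm high with a low frosted dome to 18 mm; origin at the centre of its underside, z up
- lens2: a frosted lamp lens, may be absent: aluminium rim disc 40 mm in diameter and 12 mm high with a low frosted dome to 18 mm; origin at the centre of its underside, z up
- lens3: a frosted lamp lens, may be absent: aluminium rim disc 40 mm in diameter and 12 mm high with a low frosted dome to 18 mm; origin at the centre of its underside, z up
- bin_pack: the fixed grey open bin for battery packs: 150 (x) x 125 (y) x 40 mm high outside, walls and floor 4 mm; origin at the centre of its underside (3 mm above the shelf, on a rubber mat), x pointing away from the robot's side. Behind it (at +x) a ledge 54 mm deep at rim height carries a fixed sample of the kind, which stays there; its top is 24 mm above the rim or less. The three bins stand in a row, in any order
- bin_clip: the fixed grey open bin for lamp clips: 150 (x) x 125 (y) x 40 mm high outside, walls and floor 4 mm; origin at the centre of its underside (3 mm above the shelf, on a rubber mat), x pointing away from the robot's side. Behind it (at +x) a ledge 54 mm deep at rim height carries a fixed sample of the kind, which stays there; its top is 24 mm above the rim or less. The three bins stand in a row, in any order
- bin_lens: the fixed grey open bin for lenses: 150 (x) x 125 (y) x 40 mm high outside, walls and floor 4 mm; origin at the centre of its underside (3 mm above the shelf, on a rubber mat), x pointing away from the robot's side. Behind it (at +x) a ledge 54 mm deep at rim height carries a fixed sample of the kind, which stays there; its top is 24 mm above the rim or less. The three bins stand in a row, in any order
- lamp: the hand lamp: grey box 150 x 76 x 60 mm with a dark rubber sole and a bar handle on top, about 0.45 kg, at the start standing upright over the mouth of the battery pack bin, across its front and back walls; origin at the centre of its underside, x along the 150 mm, z up
- lamp_handle (a point): middle of the lamp's handle bar, 95 mm above the lamp's underside; the bar runs along the lamp's x, 76 mm clear between its posts, is 18 mm wide (lamp y) and 14 mm high, with 28 mm of free space under it
- pad: the fixed charging pad: a black rubber plate with a steel and brass middle, 112 (x) x 186 (y) x 6 mm high; origin at the centre of its underside; its long side is y
- tag: a brass tally tag, disc 36 mm in diameter, 4 mm thick, to be left alone; origin at the centre of its underside
- tin: a small closed steel tin, 46 mm in diameter, 32 mm high, to be left alone; origin at the centre of its underside
- grommet: a black rubber grommet, ring 34 mm outside, 16 mm hole, 10 mm high, to be left alone; origin at the centre of its underside
- thumbnut: a steel thumb nut, 22 mm in diameter, 16 mm high, to be left alone; origin at the centre of its underside
Mind the look-alikes: they are no part of the job. What is shaped like the lens2 but green or pink is not meant.

How it is judged (in metres and radians):
On the way:
1. the hand lamp stands upright on its charging pad, released and still (horizontal distance between lamp and pad below 0.025 m and angle between lamp's own z axis and vertical below 0.1 rad and z of lamp in the frame of pad between 0 and 0.014 m and angle between the x axis of lamp and the y axis of pad, either way round below 0.25 rad and linear speed of lamp below 0.02 m/s and contact force between lamp and the fingers below 0.3 N), for 0.2 s.
At the end, for the whole second after the job is handed in: The lamp stands upright on the pad (centre within 25 mm of the pad's centre, long sides parallel within 0.25 rad, released, at rest); every battery pack, clip and lens that is present lies at rest inside the bin of its kind, its origin between the walls and lower than the rim (all of step 1 and x of pack1 in the frame of bin_pack between -0.071 and 0.071 m and y of pack1 in the frame of bin_pack between -0.059 and 0.059 m and z of pack1 in the frame of bin_pack between -0.002 and 0.04 m and linear speed of each of pack1, lens1, clip1, clip2, pack2, lens2, lens3, clip3 below 0.02 m/s and x of lens1 in the frame of bin_lens between -0.071 and 0.071 m and y of lens1 in the frame of bin_lens between -0.059 and 0.059 m and z of lens1 in the frame of bin_lens between -0.002 and 0.04 m and x of clip1 in the frame of bin_clip between -0.071 and 0.071 m and y of clip1 in the frame of bin_clip between -0.059 and 0.059 m and z of clip1 in the frame of bin_clip between -0.002 and 0.04 m and x of clip2 in the frame of bin_clip between -0.071 and 0.071 m and y of clip2 in the frame of bin_clip between -0.059 and 0.059 m and z of clip2 in the frame of bin_clip between -0.002 and 0.04 m and x of pack2 in the frame of bin_pack between -0.071 and 0.071 m and y of pack2 in the frame of bin_pack between -0.059 and 0.059 m and z of pack2 in the frame of bin_pack between -0.002 and 0.04 m and x of lens2 in the frame of bin_lens between -0.071 and 0.071 m and y of lens2 in the frame of bin_lens between -0.059 and 0.059 m and z of lens2 in the frame of bin_lens between -0.002 and 0.04 m and x of lens3 in the frame of bin_lens between -0.071 and 0.071 m and y of lens3 in the frame of bin_lens between -0.059 and 0.059 m and z of lens3 in the frame of bin_lens between -0.002 and 0.04 m and x of clip3 in the frame of bin_clip between -0.071 and 0.071 m and y of clip3 in the frame of bin_clip between -0.059 and 0.059 m and z of clip3 in the frame of bin_clip between -0.002 and 0.04 m); the robot touches nothing.
It fails at once if the brass tally tag is moved more than 50 mm (distance of tag from where it was at the start of the episode above 0.05 m).
It fails at once if the small round tin is moved more than 50 mm (distance of tin from where it was at the start of the episode above 0.05 m).
It fails at once if the rubber grommet is moved more than 50 mm (distance of grommet from where it was at the start of the episode above 0.05 m).
It fails at once if the steel thumb nut is moved more than 50 mm (distance of thumbnut from where it was at the start of the episode above 0.05 m).
Of clip1, clip2, clip3, lens1, lens2, lens3 only 4 to 6 are there at a start; the rules pass over those that are not, and their reading is None.
At some moment in a run one of pack1, lens1, clip1, clip2, pack2, lens2, lens3, clip3 may be knocked a few centimetres aside while the robot is not near it.
It also fails if it takes over 210 s, if anything falls off the work surface, if the arm or the gripper's body presses on something with over 40 N, if the wrist force passes 120 N, or if a joint passes its speed limit or range.

## Working session

There is one attempt and no reset: what is moved stays moved. The work goes in short steps, Python scripts to look and compute and a tool call to move; the robot and the scene stay as the last step left them, time stands still between calls to the robot, and variables do not carry over. Pictures are saved under pics/ and viewed, and the job is handed in when it is done.

Besides the shell and the picture viewer there is one more tool, called after ">>>" by a JSON object that holds its "name" and its "arguments", one argument or row to a line. jog_arm: Moves the arm, as the interface text tells. Its arguments: {"type":"object","properties":{"targets":{"type":"array","items":{"type":"array","items":{"type":"number"}}},"newtons":{"type":"number"}},"required":["targets"]}

```bash
ls; mkdir -p pics; python3 - <<'E'
from bench import r
import cv2
print(r.sense())
for n in ("scene","top","wrist"):
    s=r.snapshot(n); cv2.imwrite(f"pics/{n}0.png",s["pixels"][:,:,::-1]); print(n,{k:v for k,v in s.items() if k!="pixels"})
E
```

```text
pics
{'time': 0.0, 'joint_pos': array([-6.90071896e+01,  7.51468718e+00,  8.53296873e+01, -2.06163083e-03,
        8.72616908e+01, -4.89200183e+00]), 'qd': array([-0.01271683, -0.03230543, -0.00708107,  0.10668045,  0.04414916,
        0.01317226]), 'joint_efforts': array([ 1.28803309e-03, -5.69404364e+01, -5.00545156e+01, -4.84017050e-05,
        1.48191716e-02,  3.19157232e-05]), 'tool_pos': array([ 261.75722111, -539.27667243,  230.24491218]), 'tcp_rot': array([-1.79894145e+02, -6.99342299e-03,  2.58849061e+01]), 'ft_force': array([-0.03637424,  0.05527992,  0.41664537]), 'wrist_torque': array([ 0.00587645, -0.01173534, -0.03947551]), 'finger_gap': 85.75463849543794}
scene {'fx': 381.11778280157046, 'fy': 381.11778280157046, 'cx': 277.3633180539124, 'cy': 205.67243511599455, 'origin': array([ 997.91669395, -526.51542021,  684.46922416]), 'attitude': array([-127.63522196,   -0.77897446,   45.86387574])}
top {'fx': 535.1378531647689, 'fy': 535.1378531647689, 'cx': 275.0357218053375, 'cy': 208.49187345913464, 'origin': array([ 282.20391594,  -28.09120422, 1256.06910645]), 'attitude': array([-169.21008287,    1.20253884,  -90.91857419])}
wrist {'fx': 350.6341464387897, 'fy': 350.6341464387897, 'cx': 273.2550719608796, 'cy': 203.38743468460441, 'origin': array([ 333.63635544, -504.26251286,  373.72678062]), 'attitude': array([ 1.61886746e+02,  1.08436327e-01, -6.40245606e+01])}
```

View pics/top0.png

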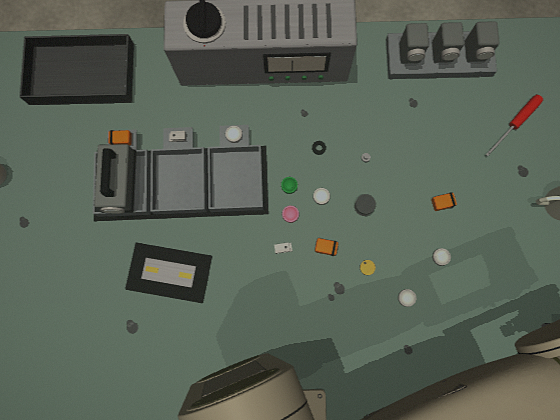

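View pics/scene0.png

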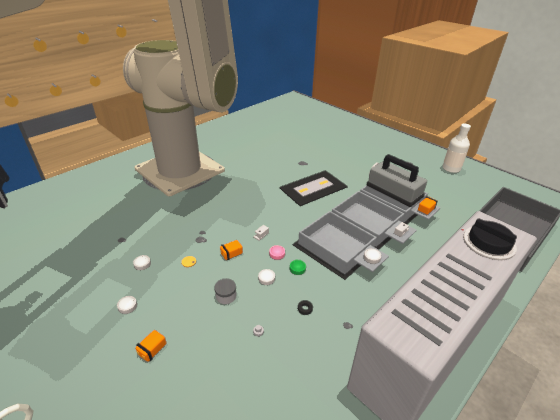

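View pics/wrist0.png

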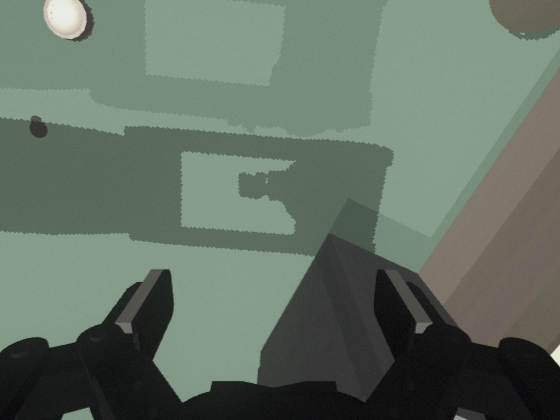

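The top view shows the packs at (326,247) and (444,202), one clip at (284,248), white lenses at (322,196), (442,257) and (408,298), and the lamp on the left bin at (113,180) with an orange sample behind it. The clip bin is in the middle and the lens bin on the right. The odds and ends are the tin (365,205), tag (368,268), grommet (319,148) and nut (366,157). The green (289,185) and pink (290,214) discs are look-alikes.

```bash
cat > h.py <<'E'
import numpy as np, cv2
from scipy.spatial.transform import Rotation as Ro
from bench import r
def cam(s): return Ro.from_euler('xyz',s["attitude"],degrees=True).as_matrix(), np.array(s["origin"])
def ray(s,u,v,z):
    R,o=cam(s); d=R@np.array([(u-s["cx"])/s["fx"],(v-s["cy"])/s["fy"],1.]); return o+d*(z-o[2])/d[2]
def proj(s,p):
    R,o=cam(s); c=R.T@(np.array(p,float)-o); return np.array([s["cx"]+s["fx"]*c[0]/c[2], s["cy"]+s["fy"]*c[1]/c[2]])
def blobs(s,mask,z,amin=30):
    n,l,st,ce=cv2.connectedComponentsWithStats(mask.astype(np.uint8))
    out=[]
    for i in range(1,n):
        if st[i,4]<amin: continue
        pts=np.argwhere(l==i)[:,::-1]
        w=np.array([ray(s,u,v,z)[:2] for u,v in pts])
        (c,wh,a)=cv2.minAreaRect(w.astype(np.float32))
        out.append((ce[i].round(1),st[i,4],w.mean(0).round(1),np.round(c,1),np.round(wh,1),round(a,1)))
    return out
def masks(s):
    hsv=cv2.cvtColor(s["pixels"],cv2.COLOR_RGB2HSV); H,S,V=cv2.split(hsv)
    return dict(orange=(H>5)&(H<20)&(S>150)&(V>120), white=(S<45)&(V>150), brass=(H>20)&(H<32)&(S>120)&(V>100))
def go(x,y,z,yaw=None):
    "shift in tool axes from current pose to tcp (mm), yaw of tool (deg), pointing down"
    s=r.sense(); R=Ro.from_euler('xyz',s["tcp_rot"],degrees=True)
    d=R.inv().apply(np.array([x,y,z])-s["tool_pos"])/1000
    Rt=R if yaw is None else Ro.from_euler('xyz',[180,0,yaw],degrees=True)
    w=(R.inv()*Rt).as_rotvec()
    print("shift m",d.round(4),"turn",w.round(3),"| dist rows",round(np.linalg.norm(d)/.0417,1),round(np.degrees(np.linalg.norm(w))/7.16,1))
E
python3 - <<'E'
from h import *
s=r.snapshot("top"); m=masks(s)
for k,z in (("orange",26),("white",14),("brass",4)):
    print(k)
    for b in blobs(s,m[k],z): print(*b)
for n,u,v,z in [("pad c",168,272.5,6),("padA",136,243,6),("padB",212,257,6),("padC",206,303,6),("padD",126,288,6),("bin clip TL",155,149,43),("binlens TR",266,147,43),("lens BR",268,214,43),("pack BL",95,219,43),("handle top",109,155,145),("handle bot",109,190,145)]:
    print(n,ray(s,u,v,z).round(1))
im=s["pixels"][120:310,85:275,::-1]; cv2.imwrite("pics/c1.png",cv2.resize(im,None,fx=3,fy=3))
s2=r.snapshot("scene")
im=s2["pixels"][140:280,270:450,::-1]; cv2.imwrite("pics/c2.png",cv2.resize(im,None,fx=4,fy=4))
E
```

```text
orange
[120.2 136.4] 202 [702.1 365.4] [702.2 366. ] [30.7 38.9] 2.0
[442.7 201. ] 222 [ 527.  -397.1] [ 527.  -397.2] [30.3 40.1] 11.5
[324.1 245.6] 223 [ 427.6 -117.6] [ 427.7 -117.6] [38.7 30.1] 77.5
white
[198.4  35. ] 118 [969.5 180.6] [976.3 178.5] [101.   43.8] 69.2
[233.2 133.2] 175 [707.9  93. ] [708.4  93.4] [34.3 35.6] 88.7
[177.1 134.9] 88 [706.6 230. ] [707.7 231.2] [32.2 17.8] 88.7
[321.1 195.5] 187 [ 548.6 -115.4] [ 548.6 -115.3] [33.2 36.4] 88.3
[553.3 197.7] 48 [ 532.1 -659.1] [ 532.6 -657.4] [30.6  7.2] 88.8
[282.  247.3] 114 [427.  -20.5] [427.2 -22.1] [18.5 38.6] 7.1
[441.2 255.8] 150 [ 400.6 -387.8] [ 400.1 -386.3] [30.  32.4] 89.0
[406.8 297.8] 137 [ 306.1 -302.8] [ 306.9 -302.1] [28.1 29.5] 42.5
brass
[367.2 267.2] 178 [ 378.  -217.7] [ 378.5 -217.3] [32.5 32.7] 87.4
[151.6 269.1] 59 [382.6 285.9] [382.4 285.9] [28.3 10.9] 77.9
[184.8 275. ] 59 [367.4 207.7] [367.5 207.7] [27.6 10.9] 77.9
pad c [373.7 246.7   6. ]
padA [444.5 324.2   6. ]
padB [408.1 143.9   6. ]
padC [302.1 157.2   6. ]
padD [339.5 344.1   6. ]
bin clip TL [663.  275.8  43. ]
binlens TR [662.   12.6  43. ]
lens BR [501.2  10.1  43. ]
pack BL [497.4 411.1  43. ]
handle top [619.7 350.2 145. ]
handle bot [541.8 346.9 145. ]
```

View pics/c1.png

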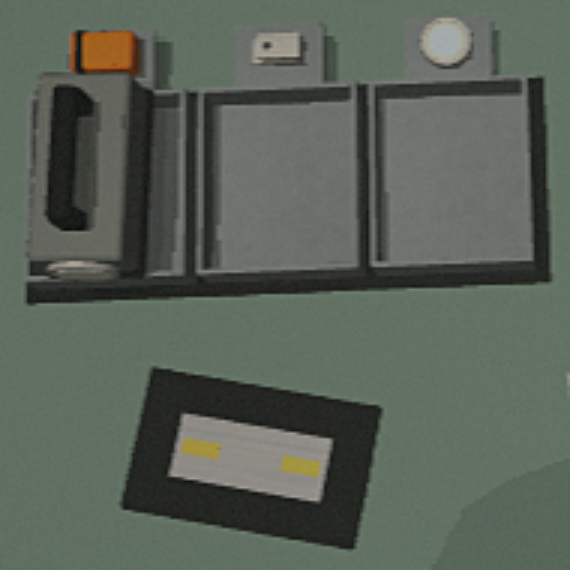

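View pics/c2.png

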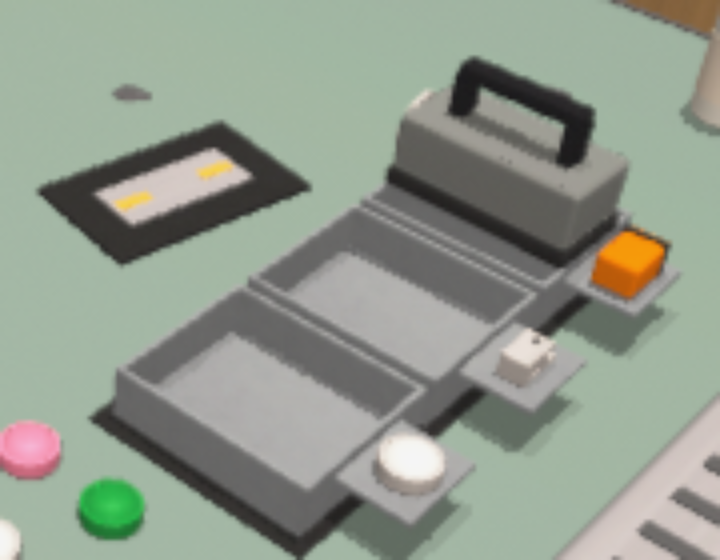

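```bash
python3 - <<'E'
from h import *
s=r.snapshot("top"); s2=r.snapshot("scene")
for u,v,z in [(99,145,103),(128,145,103),(97,207,103),(127,207,103)]: print(ray(s,u,v,z).round(1))
cx,cy,yaw=582,348,2.4
R=Ro.from_euler('z',yaw,degrees=True)
def pts(z,hx,hy): return [R.apply([a,b,0])+[cx,cy,z] for a,b in((-hx,-hy),(hx,-hy),(hx,hy),(-hx,hy))]
for nm,sn,(a,b,c,d) in (("t",s,(120,230,85,205)),("s",s2,(140,230,350,450))):
    im=cv2.resize(sn["pixels"][a:b,c:d,::-1],None,fx=5,fy=5,interpolation=cv2.INTER_CUBIC)
    for P,col in ((pts(103,75,38),(0,0,255)),(pts(43,75,38),(0,255,255)),(pts(145,38,9),(0,255,0))):
        q=np.array([(proj(sn,p)-[c,a]+.5)*5 for p in P]).astype(int); cv2.polylines(im,[q],True,col,1)
    for by in (88,222,354):
        q=np.array([(proj(sn,p)-[c,a]+.5)*5 for p in ([515,by-62.5,43],[665,by-62.5,43],[665,by+62.5,43],[515,by+62.5,43])]).astype(int); cv2.polylines(im,[q],True,(255,0,255),1)
    cv2.imwrite(f"pics/ov_{nm}.png",im)
E
```

```text
[656.5 388.3 103. ]
[655.  322.3 103. ]
[513.6 386.2 103. ]
[512.3 319.4 103. ]
```

View pics/ov_t.png

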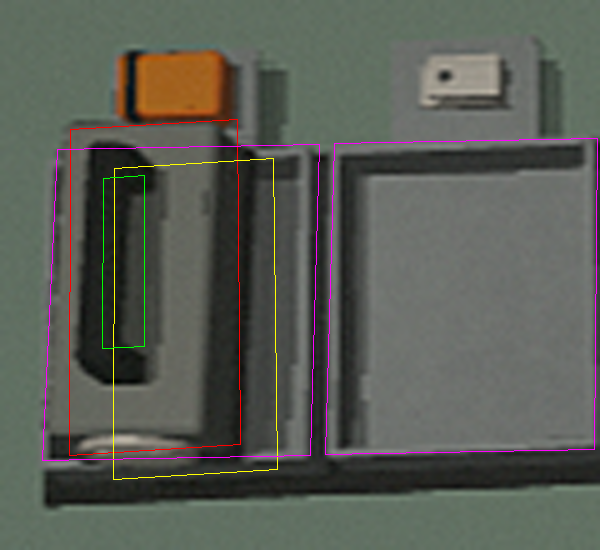

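View pics/ov_s.png

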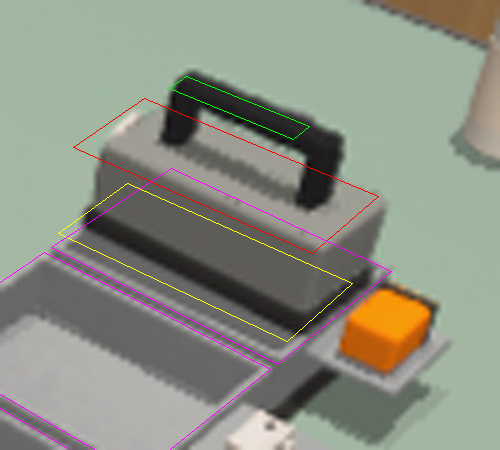

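```bash
python3 - <<'E'
from h import *
s=r.snapshot("top"); s2=r.snapshot("scene")
cx,cy,yaw=588,355,0.0
R=Ro.from_euler('z',yaw,degrees=True)
def pts(z,hx,hy): return [R.apply([a,b,0])+[cx,cy,z] for a,b in((-hx,-hy),(hx,-hy),(hx,hy),(-hx,hy))]
ims=[]
for nm,sn,(a,b,c,d) in (("t",s,(125,225,85,165)),("s",s2,(145,225,355,435))):
    im=cv2.resize(sn["pixels"][a:b,c:d,::-1],None,fx=5,fy=5,interpolation=cv2.INTER_CUBIC)
    for P,col in ((pts(103,75,38),(0,0,255)),(pts(43,75,38),(0,255,255)),(pts(145,38,9),(0,255,0))):
        q=np.array([(proj(sn,p)-[c,a]+.5)*5 for p in P]).astype(int); cv2.polylines(im,[q],True,col,1)
    ims.append(cv2.copyMakeBorder(im,0,500-im.shape[0],0,0,cv2.BORDER_CONSTANT))
cv2.imwrite("pics/ov2.png",np.hstack(ims))
go(588,355,230,0)
E
```

```text
shift m [ 0.6839 -0.6627  0.0013] turn [-0.    -0.     0.452] | dist rows 22.8 3.6
```

View pics/ov2.png

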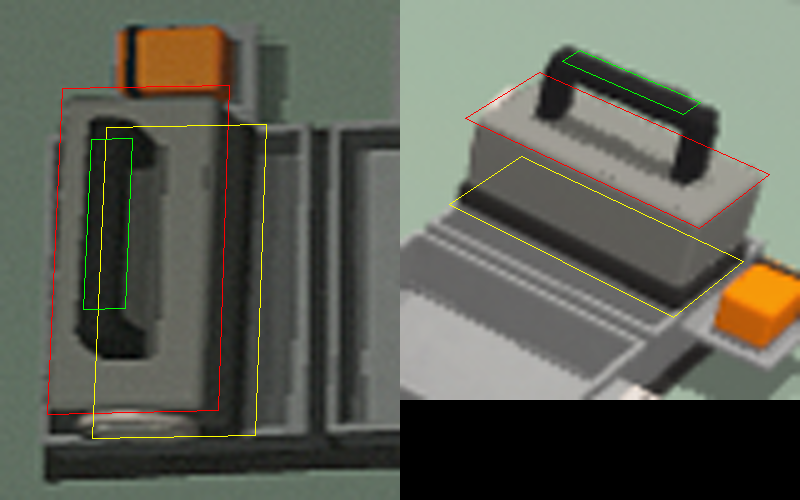

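>>> {"name": "jog_arm", "arguments": {
  "targets": [
    [0.684,-0.663,0.001,0,0,0.452,0],
    [0.684,-0.663,0.001,0,0,0.452,0],
    [0.684,-0.663,0.001,0,0,0.452,0],
    [0.684,-0.663,0.001,0,0,0.452,0],
    [0.684,-0.663,0.001,0,0,0.452,0]
  ]
}}

```text
time: 0.87
tool_pos: [333.4, -342.5, 231.0]
tcp_rot: [180.0, -0.0, -0.4]
ft_force: [1.0, 1.0, 0.2]
finger_gap: 85.4
```

```bash
python3 -c "
from h import *
print(r.sense()['joint_pos'].round(1)); go(587,355,230,0)"
```

```text
[-51.9 -11.8 104.1   0.   87.7  38.4]
shift m [ 0.2492 -0.699   0.001 ] turn [ 0.    -0.    -0.006] | dist rows 17.8 0.1
```

>>> {"name": "jog_arm", "arguments": {
  "targets": [
    [0.25,-0.7,0.0,0,0,0,0],
    [0.25,-0.7,0.0,0,0,0,0],
    [0.25,-0.7,0.0,0,0,0,0],
    [0.25,-0.7,0.0,0,0,0,0],
    [0.25,-0.7,0.0,0,0,0,0]
  ]
}}

```text
time: 1.28
tool_pos: [403.6, -146.1, 231.5]
tcp_rot: [180.0, -0.1, -0.0]
ft_force: [0.9, -0.7, 0.3]
finger_gap: 85.2
```

>>> {"name": "jog_arm", "arguments": {
  "targets": [
    [0.18,-0.5,0.0,0,0,0,0],
    [0.18,-0.5,0.0,0,0,0,0],
    [0.18,-0.5,0.0,0,0,0,0],
    [0.18,-0.5,0.0,0,0,0,0],
    [0.18,-0.5,0.0,0,0,0,0]
  ]
}}

```text
time: 1.7
tool_pos: [474.3, 50.3, 231.5]
tcp_rot: [180.0, -0.1, 0.0]
ft_force: [0.6, -0.2, -0.4]
finger_gap: 85.5
```

>>> {"name": "jog_arm", "arguments": {
  "targets": [
    [0.1,-0.28,0.0,0,0,0,0],
    [0.1,-0.28,0.0,0,0,0,0],
    [0.1,-0.28,0.0,0,0,0,0],
    [0.1,-0.28,0.0,0,0,0,0],
    [0.1,-0.28,0.0,0,0,0,0]
  ]
}}

```text
time: 2.12
tool_pos: [544.4, 246.5, 231.2]
tcp_rot: [-180.0, -0.0, 0.0]
ft_force: [0.5, -0.5, 0.8]
finger_gap: 85.5
```

```bash
python3 -c "
from h import *
print(r.sense()['tool_pos']); go(587,355,210,0)
s=r.snapshot('wrist'); cv2.imwrite('pics/w1.png',s['pixels'][:,:,::-1])"
```

```text
[544.35660619 246.50947082 231.15620202]
shift m [ 0.0426 -0.1085  0.0212] turn [-0.    -0.001  0.   ] | dist rows 2.8 0.0
```

View pics/w1.png

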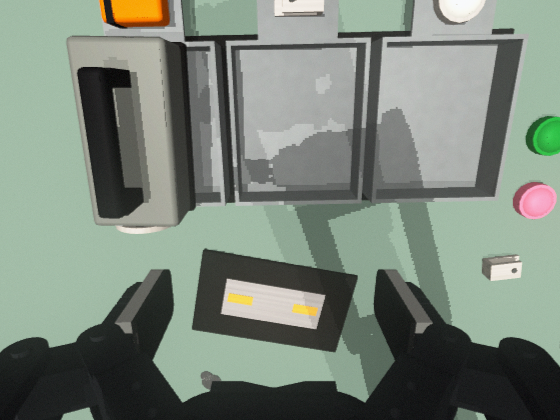

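The wrist view shows the lamp at (125,130), with its handle bar centred near (101,143). The pad is at (273,300), and both other bins are empty.

```bash
python3 - <<'E'
from h import *
s=r.snapshot("wrist")
for u,v,z in [(101,143,145),(93,70,145),(111,216,145),(68,38,103),(165,38,103),(180,222,103),(96,225,103),(204,250,6),(357,274,6),(336,351,6),(191,330,6),(229,40,43),(371,38,43),(524,36,43),(497,198,43),(371,202,43)]: print((u,v,z),ray(s,u,v,z).round(1))
E
```

```text
(101, 143, 145) [590.6 365.2 145. ]
(93, 70, 145) [634.9 363.5 145. ]
(111, 216, 145) [540.3 365.8 145. ]
(68, 38, 103) [657.7 398.2 103. ]
(165, 38, 103) [658. 330. 103.]
(180, 222, 103) [519.7 330.3 103. ]
(96, 225, 103) [516.6 400.1 103. ]
(204, 250, 6) [447.5 333.2   6. ]
(357, 274, 6) [417.5 154.7   6. ]
(336, 351, 6) [306.6 172.8   6. ]
(191, 330, 6) [337.3 355.8   6. ]
(229, 40, 43) [664.  292.3  43. ]
(371, 38, 43) [666.1 170.7  43. ]
(524, 36, 43) [668.2  40.4  43. ]
(497, 198, 43) [523.5  34.   43. ]
(371, 202, 43) [518.6 157.2  43. ]
```

```bash
python3 - <<'E'
from h import *
s=r.snapshot("wrist"); print(r.sense()["tool_pos"],r.sense()["qd"].round(2)); cv2.imwrite('pics/w2.png',s['pixels'][:,:,::-1])
m=masks(s)
for b in blobs(s,m["brass"],6): print(*b)
E
```

```text
[543.76482043 246.86304645 229.58705552] [-3.12 -3.35  2.46 -1.04  0.69 -1.29]
[241.6 298.8] 204 [381.6 287.4] [381.5 287.4] [29.1 11.7] 79.5
[306.  309.7] 190 [366.7 208.9] [366.6 208.6] [28.8 11.9] 79.3
```

View pics/w2.png

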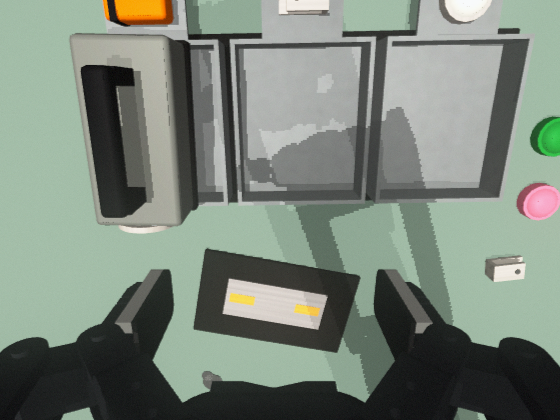

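```bash
python3 - <<'E'
from h import *
s=r.snapshot("wrist")
for u,v,z in [(104,141,145),(96,67,145),(114,215,145),(71,35,103),(168,36,103),(182,223,103),(97,224,103),(376,37,43),(531,36,43),(502,198,43),(374,202,43)]: print((u,v,z),ray(s,u,v,z).round(1))
go(587,355,210,0)
E
```

```text
(104, 141, 145) [590.6 356.8 145. ]
(96, 67, 145) [635.2 355.2 145. ]
(114, 215, 145) [539.7 357.3 145. ]
(71, 35, 103) [658.1 389.3 103. ]
(168, 36, 103) [657.9 321.5 103. ]
(182, 223, 103) [517.4 322.4 103. ]
(97, 224, 103) [516.2 392.7 103. ]
(376, 37, 43) [665.6 159.8  43. ]
(531, 36, 43) [667.1  27.3  43. ]
(502, 198, 43) [521.8  21.6  43. ]
(374, 202, 43) [517.  147.4  43. ]
shift m [ 0.0436 -0.1097  0.02  ] turn [0.001 0.002 0.002] | dist rows 2.9 0.0
```

>>> {"name": "jog_arm", "arguments": {
  "targets": [
    [0.044,-0.11,0.02,0,0,0,0],
    [0.044,-0.11,0.02,0,0,0,0],
    [0.044,-0.11,0.02,0,0,0,0],
    [0.044,-0.11,0.05,0,0,0,0],
    [0.044,-0.11,0.07,0,0,0,0]
  ]
}}

```text
time: 2.73
tool_pos: [588.8, 354.7, 160.3]
tcp_rot: [-180.0, -0.1, 0.0]
ft_force: [0.1, -1.3, -1.4]
finger_gap: 85.7
```

>>> {"name": "jog_arm", "arguments": {
  "targets": [
    [0,0,0.02,0,0,0,0],
    [0,0,0.04,0,0,0,0],
    [0,0,0.04,0,0,0,0],
    [0,0,0.04,0,0,0,0]
  ]
}}

```text
time: 3.07
tool_pos: [587.4, 352.4, 120.3]
tcp_rot: [179.9, 0.1, -0.1]
ft_force: [0.3, 0.2, 0.2]
finger_gap: 85.6
```

>>> {"name": "jog_arm", "arguments": {
  "targets": [
    [0.001,-0.004,0,0,0,0,0.3],
    [0.001,-0.004,0,0,0,0,1],
    [0.001,-0.004,0,0,0,0,1],
    [0.001,-0.004,0,0,0,0,1],
    [0.001,-0.004,0,0,0,0,1]
  ],
  "newtons": 70
}}

```text
time: 3.48
tool_pos: [589.5, 358.4, 122.1]
tcp_rot: [-180.0, -0.1, -0.0]
ft_force: [-0.3, 0.9, -0.7]
finger_gap: 25.9
```

>>> {"name": "jog_arm", "arguments": {
  "targets": [
    [0,0,0,0,0,0,1],
    [0,0,0,0,0,0,1],
    [0,0,0,0,0,0,1]
  ]
}}

```text
time: 3.73
tool_pos: [589.4, 358.8, 121.9]
tcp_rot: [-179.9, -0.1, 0.0]
ft_force: [-0.1, 2.9, 3.8]
finger_gap: 16.9
```

>>> {"name": "jog_arm", "arguments": {
  "targets": [
    [0,0,-0.02,0,0,0,1],
    [0,0,-0.06,0,0,0,1],
    [0,0,-0.09,0,0,0,1],
    [0,0,-0.09,0,0,0,1]
  ]
}}

```text
time: 4.07
tool_pos: [591.8, 359.4, 218.8]
tcp_rot: [-179.8, -0.5, -0.0]
ft_force: [2.3, 1.0, -1.6]
finger_gap: 16.1
```

>>> {"name": "jog_arm", "arguments": {
  "targets": [
    [-0.215,0.111,0,0,0,-1.379,1],
    [-0.215,0.111,0,0,0,-1.379,1],
    [-0.215,0.111,0,0,0,-1.379,1],
    [-0.215,0.111,0,0,0,-1.379,1],
    [-0.215,0.111,0,0,0,-1.379,1]
  ]
}}

```text
time: 4.48
tool_pos: [401.2, 261.1, 208.3]
tcp_rot: [-180.0, 0.2, 36.1]
ft_force: [-0.5, -0.6, -3.4]
finger_gap: 16.8
```

```bash
python3 -c "
from h import *
go(374,247,212,79)
s=r.snapshot('scene'); cv2.imwrite('pics/s3.png',s['pixels'][:,:,::-1])"
```

```text
shift m [-0.0303 -0.0047 -0.0036] turn [-0.002  0.004 -0.748] | dist rows 0.7 6.0
```

View pics/s3.png

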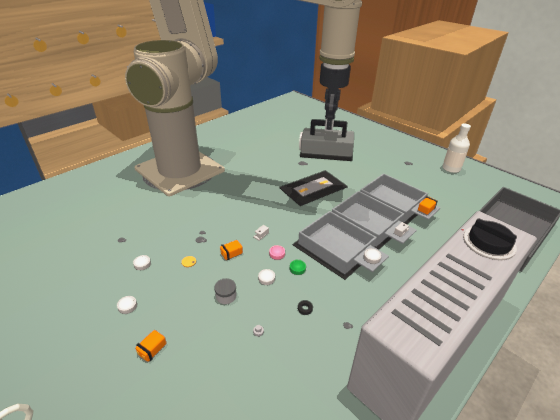

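The lamp hangs from the gripper at (327,140). The pack bin is now clear.

>>> {"name": "jog_arm", "arguments": {
  "targets": [
    [-0.03,-0.005,0,0,0,-0.748,1],
    [-0.03,-0.005,0,0,0,-0.748,1],
    [-0.03,-0.005,0,0,0,-0.748,1],
    [-0.03,-0.005,0,0,0,-0.748,1],
    [-0.03,-0.005,0,0,0,-0.748,1]
  ]
}}

```text
time: 4.95
tool_pos: [375.7, 248.5, 209.4]
tcp_rot: [-179.9, 0.1, 71.9]
ft_force: [-0.5, -0.7, -4.1]
finger_gap: 16.6
```

```bash
python3 -c "
from h import *
go(374,247,130,79)"
```

```text
shift m [-0.0018 -0.001   0.0794] turn [-0.002  0.002 -0.123] | dist rows 1.9 1.0
```

>>> {"name": "jog_arm", "arguments": {
  "targets": [
    [-0.002,-0.001,0.01,0,0,-0.123,1],
    [-0.002,-0.001,0.04,0,0,-0.123,1],
    [-0.002,-0.001,0.07,0,0,-0.123,1],
    [-0.002,-0.001,0.095,0,0,-0.123,1],
    [-0.002,-0.001,0.105,0,0,-0.123,1]
  ]
}}

```text
time: 5.37
tool_pos: [371.5, 245.6, 100.4]
tcp_rot: [-179.6, 0.3, 78.6]
ft_force: [-0.8, -0.6, -5.5]
finger_gap: 16.8
```

>>> {"name": "jog_arm", "arguments": {
  "targets": [
    [0,0,0.003,0,0,0,1],
    [0,0,0.006,0,0,0,1],
    [0,0,0.009,0,0,0,1],
    [0,0,0.01,0,0,0,1]
  ]
}}

```text
time: 5.7
tool_pos: [376.0, 248.1, 97.2]
tcp_rot: [179.9, -0.1, 78.7]
ft_force: [0.7, -0.1, -4.3]
finger_gap: 16.4
```

```bash
python3 -c "
from h import *
go(374,247,85,79)
s=r.snapshot('scene'); cv2.imwrite('pics/s4.png',cv2.resize(s['pixels'][80:230,250:430,::-1],None,fx=4,fy=4))"
```

```text
shift m [-0.0015 -0.0018  0.0122] turn [ 0.002 -0.001 -0.006] | dist rows 0.3 0.1
```

View pics/s4.png

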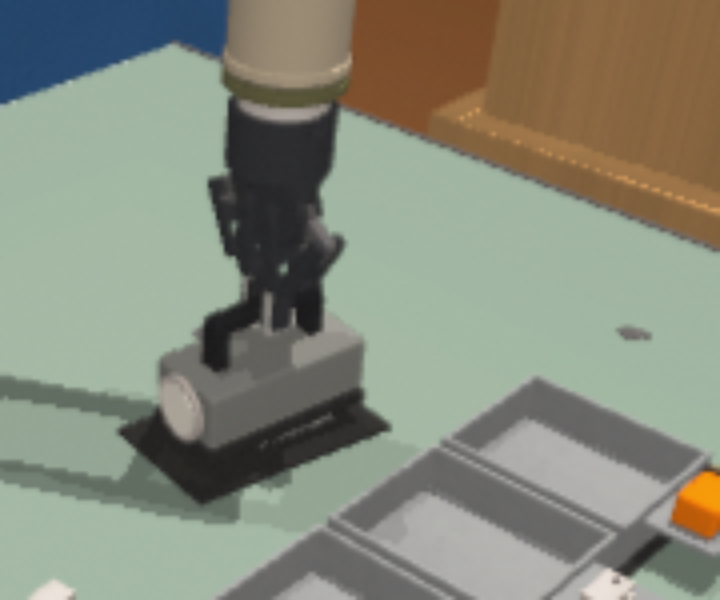

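The lamp hovers just above the pad, aligned with it, so I'm lowering it.

>>> {"name": "jog_arm", "arguments": {
  "targets": [
    [-0.001,-0.001,0.003,0,0,0,1],
    [-0.001,-0.001,0.006,0,0,0,1],
    [-0.001,-0.001,0.009,0,0,0,1],
    [-0.001,-0.001,0.011,0,0,0,1],
    [-0.001,-0.001,0.012,0,0,0,1]
  ]
}}

```text
time: 6.17
tool_pos: [375.3, 249.1, 86.5]
tcp_rot: [179.9, -0.3, 78.7]
ft_force: [-5.3, 8.9, 13.8]
finger_gap: 16.7
```

>>> {"name": "jog_arm", "arguments": {
  "targets": [
    [0,0,0.001,0,0,0,1],
    [0,0,0.001,0,0,0,1]
  ]
}}

```text
time: 6.33
tool_pos: [375.5, 249.6, 86.2]
tcp_rot: [179.9, -0.3, 78.7]
ft_force: [-6.4, 8.6, 15.1]
finger_gap: 16.6
```

Contact is made, so I'm releasing and rising straight up.

>>> {"name": "jog_arm", "arguments": {
  "targets": [
    [0,0,0,0,0,0,0.6],
    [0,0,0,0,0,0,0],
    [0,0,0,0,0,0,0],
    [0,0,0,0,0,0,0],
    [0,0,0,0,0,0,0]
  ]
}}

```text
time: 6.75
tool_pos: [373.8, 246.6, 82.9]
tcp_rot: [-180.0, 0.0, 78.6]
ft_force: [0.0, -0.7, -0.3]
finger_gap: 76.1
```

>>> {"name": "jog_arm", "arguments": {
  "targets": [
    [0,0,0,0,0,0,0],
    [0,0,-0.02,0,0,0,0],
    [0,0,-0.06,0,0,0,0],
    [0,0,-0.1,0,0,0,0],
    [0,0,-0.12,0,0,0,0]
  ]
}}

```text
time: 7.17
tool_pos: [375.3, 247.4, 207.8]
tcp_rot: [179.8, -0.2, 78.6]
ft_force: [1.8, 0.1, 1.2]
finger_gap: 85.8
```

```bash
python3 -c "
from h import *
s=r.snapshot('scene'); a=cv2.resize(s['pixels'][120:230,260:380,::-1],(400,367))
t=r.snapshot('top')
b=cv2.resize(t['pixels'][220:330,100:220,::-1],(400,367))
print([x for x in blobs(t,masks(t)['orange'],26)])
print([x for x in blobs(t,masks(t)['white'],14)])
cv2.imwrite('pics/s5.png',np.hstack([a,b]))
go(374,150,200,0)"
```

```text
[(array([120.1, 136.4]), np.int32(204), array([702. , 365.6]), array([702.2, 366. ]), array([30.7, 38.9]), 2.0), (array([442.7, 201.1]), np.int32(223), array([ 526.9, -397.1]), array([ 526.9, -397.2]), array([30.6, 40. ]), 11.6), (array([324.1, 245.6]), np.int32(223), array([ 427.6, -117.6]), array([ 427.7, -117.6]), array([38.7, 30.1]), 77.5)]
[(array([199.2,  34.9]), np.int32(125), array([969.7, 178.6]), array([978.1, 174.3]), array([102.6,  49.8]), 75.9), (array([233.2, 133.2]), np.int32(176), array([707.9,  92.9]), array([708.4,  93.4]), array([34.3, 35.6]), 88.7), (array([177.1, 135. ]), np.int32(87), array([706.5, 230. ]), array([707.7, 231.2]), array([32.2, 17.8]), 88.7), (array([321.1, 195.5]), np.int32(186), array([ 548.6, -115.5]), array([ 548.6, -115.3]), array([33.2, 36.4]), 88.3), (array([553.3, 197.7]), np.int32(48), array([ 532.1, -659.1]), array([ 532.6, -657.4]), array([30.6,  7.2]), 88.8), (array([282. , 247.2]), np.int32(115), array([427.1, -20.5]), array([427.4, -22.1]), array([18.9, 38.6]), 7.1), (array([441.6, 256.5]), np.int32(196), array([ 398.9, -388.5]), array([ 399. , -388.3]), array([34.4, 35.2]), 85.9), (array([407.1, 297.5]), np.int32(203), array([ 306.8, -303.5]), array([ 306.9, -304.4]), array([34.4, 33.7]), 89.0)]
shift m [-0.0967  0.0168  0.0078] turn [ 0.002 -0.009  1.373] | dist rows 2.4 11.0
```

View pics/s5.png

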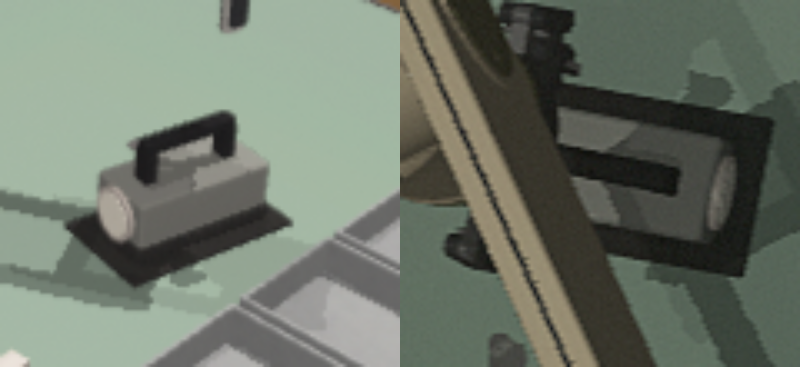

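The lamp stands upright on its pad, released. Here is an enlarged check of the parts region before grasping.

```bash
cat >> h.py <<'E'
def look(name="top"):
    s=r.snapshot(name); m=masks(s)
    for k,z in (("orange",26),("white",15)):
        for b in blobs(s,m[k],z,60):
            if b[2][0]<680 and b[2][1]<420 and b[2][1]>-600 and b[2][0]>200: print(name,k,"px",b[0],"n",b[1],"mean",b[2],"rect",b[3],b[4],b[5])
    return s
E
python3 - <<'E'
from h import *
s=r.snapshot("top")
cv2.imwrite("pics/p1.png",cv2.resize(s["pixels"][135:325,265:465,::-1],None,fx=3.9,fy=3.1))
H,S,V=cv2.split(cv2.cvtColor(s["pixels"],cv2.COLOR_RGB2HSV))
for k,mm,z in (("green",(H>50)&(H<75)&(S>150),14),("pink",(H>160)&(S>80),14)):
    for b in blobs(s,mm,z): print(k,*b)
look("scene")
go(427,-21,120,97)
E
```

```text
green [288.8 184.5] 181 [576.8 -39.6] [576.9 -40. ] [33.4 36.7] 88.8
pink [290.1 213.4] 176 [506.9 -41.2] [506.7 -40.9] [33.  35.9] 88.9
scene orange px [233.5 248.3] n 210 mean [ 440.6 -123.9] rect [ 440.8 -123. ] [39.4 54.1] 67.7
scene orange px [153.6 342.3] n 390 mean [ 537.  -398.4] rect [ 536.9 -399.1] [42.4 41.9] 12.5
scene orange px [142.2 353.5] n 100 mean [ 543.3 -425.9] rect [ 542.8 -426.2] [42.9 10.8] 6.4
scene white px [233.2 277.8] n 110311 mean [ 472.6 -122.4] rect [368.8  55.3] [1412.1 1157.3] 89.9
scene white px [257.9 189.8] n 659 mean [283.6  96.8] rect [283.   98.3] [137.   79.2] 27.4
scene white px [367.8 218.1] n 790 mean [592.6 228.7] rect [582.1 254.6] [137.9 128.7] 1.2
shift m [-0.2523  0.1044  0.0832] turn [ 0.001 -0.001 -0.32 ] | dist rows 6.8 2.6
```

View pics/p1.png

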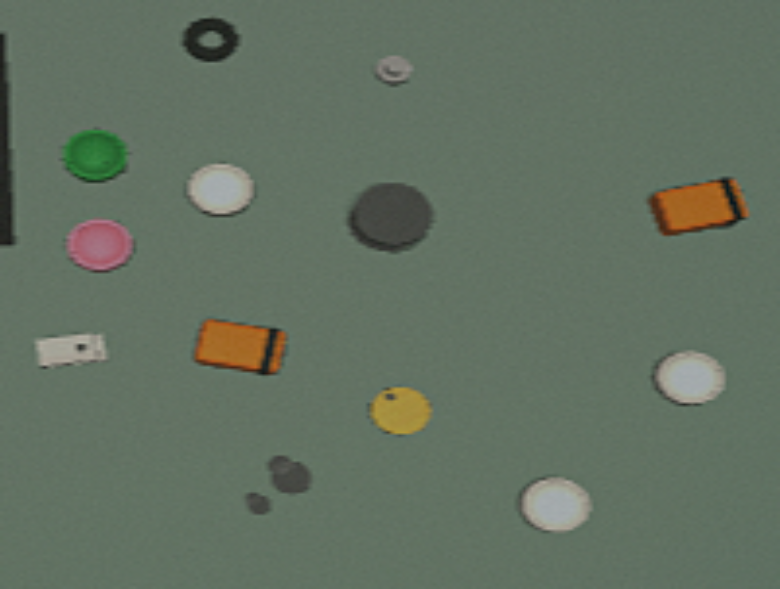

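>>> {"name": "jog_arm", "arguments": {
  "targets": [
    [-0.252,0.104,0.0,0,0,-0.32,0],
    [-0.252,0.104,0.03,0,0,-0.32,0],
    [-0.252,0.104,0.083,0,0,-0.32,0],
    [-0.252,0.104,0.083,0,0,-0.32,0],
    [-0.252,0.104,0.083,0,0,-0.32,0]
  ]
}}

```text
time: 7.78
tool_pos: [408.1, 66.4, 152.7]
tcp_rot: [-179.9, -0.0, 97.1]
ft_force: [1.3, -0.3, -0.8]
finger_gap: 85.4
```

>>> {"name": "jog_arm", "arguments": {
  "targets": [
    [-0.06,0.025,0.02,0,0,0,0],
    [-0.06,0.025,0.02,0,0,0,0]
  ]
}}

```text
time: 7.95
tool_pos: [439.8, 8.4, 131.5]
tcp_rot: [-179.8, -0.0, 96.9]
ft_force: [-0.5, 1.0, -1.0]
finger_gap: 85.5
```

```bash
python3 - <<'E'
from h import *
r.snapshot("wrist")
s=look("wrist")
go(427,-21,40,97)
cv2.imwrite("pics/w3.png",s["pixels"][:,:,::-1])
E
```

```text
wrist orange px [242.4 331.7] n 1698 mean [ 428.5 -111.8] rect [ 428.9 -110.8] [50.1 31.6] 77.7
wrist orange px [232.6 360.7] n 69 mean [ 422.8 -142.8] rect [ 422.6 -142.8] [ 2.2 28.1] 77.5
wrist white px [231.7  38. ] n 26663 mean [399.7 114.2] rect [373.9 111.7] [258.4  70.5] 1.2
wrist white px [493.5  81.7] n 13667 mean [582.7 108. ] rect [585.8  91.8] [107.4 130.3] 82.6
wrist white px [546.8   6.6] n 98 mean [602.2 157.8] rect [603. 158.] [15.6  3.5] 2.7
wrist white px [275.1 147.1] n 6804 mean [437.1  44.9] rect [448.5  38.5] [ 55.  101.7] 84.7
wrist white px [545.1 179.9] n 458 mean [643.2  45.1] rect [643.8  47.2] [25.5 26.3] 89.1
wrist white px [128.5 249. ] n 8523 mean [329. -52.] rect [334.6 -51.7] [ 66.5 119.4] 85.8
wrist white px [532.5 207.5] n 213 mean [641.4  22.7] rect [640.7  22.6] [44.8  3.4] 1.6
wrist white px [503.6 275.3] n 14275 mean [638.9 -38.8] rect [652.4 -43.6] [127.3 155.1] 80.1
wrist white px [293.9 344. ] n 14297 mean [ 474.9 -128.9] rect [ 457.5 -116.6] [217.1 143.5] 3.1
wrist white px [ 42.5 318.8] n 3732 mean [ 253.4 -128.8] rect [ 261.6 -139.8] [65.3 92.1] 83.9
wrist white px [468.  415.1] n 244 mean [ 653.7 -189.3] rect [ 655.2 -187.2] [29.  13.9] 7.2
shift m [-0.0277 -0.0158  0.0914] turn [-0.006 -0.    -0.004] | dist rows 2.3 0.1
```

View pics/w3.png

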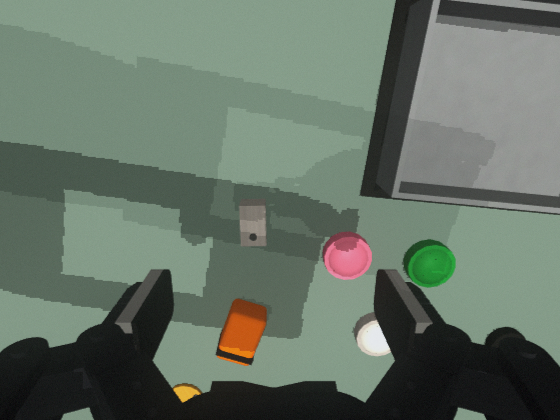

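```bash
python3 - <<'E'
from h import *
s=r.snapshot("wrist")
im=s["pixels"][190:260,230:280,::-1]
print(r.sense()["tool_pos"].round(1), [ray(s,u,v,18).round(1) for u,v in ((253,225),(240,206),(265,206),(240,247),(266,247))])
go(427,-21,60,97)
E
```

```text
[439.7  10.  132.2] [array([426.2, -15. ,  18. ]), array([414.6,  -0.6,  18. ]), array([433.8,   1.8,  18. ]), array([417.7, -35.2,  18. ]), array([438.5, -32.7,  18. ])]
shift m [-0.0294 -0.0159  0.0722] turn [-0.005 -0.001 -0.004] | dist rows 1.9 0.1
```

>>> {"name": "jog_arm", "arguments": {
  "targets": [
    [-0.027,-0.016,0.03,0,0,0,0.2],
    [-0.027,-0.016,0.07,0,0,0,0.2],
    [-0.027,-0.016,0.1,0,0,0,0.2],
    [-0.027,-0.016,0.115,0,0,0,0.2],
    [-0.027,-0.016,0.115,0,0,0,0.2]
  ]
}}

```text
time: 8.52
tool_pos: [423.8, -15.7, 15.3]
tcp_rot: [-179.5, -0.2, 97.0]
ft_force: [0.3, 0.8, -1.0]
finger_gap: 68.3
```

```bash
python3 - <<'E'
from h import *
r.snapshot("wrist")
s=r.snapshot("wrist");cv2.imwrite("pics/w4.png",s["pixels"][:,:,::-1])
go(426.5,-19,3,97)
E
```

```text
shift m [-0.0025 -0.0015  0.0166] turn [-0.002 -0.001  0.001] | dist rows 0.4 0.0
```

View pics/w4.png

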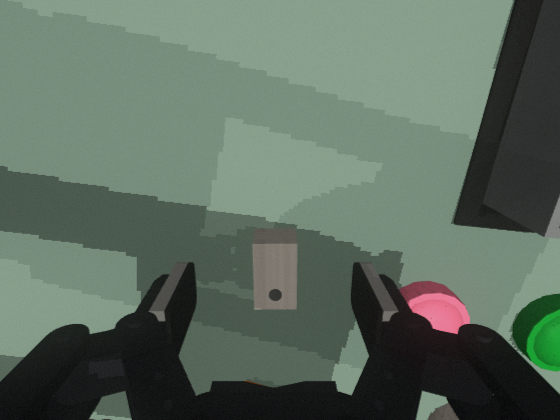

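The clip sits at (275,270), centred between the jaws. I'm descending and closing.

>>> {"name": "jog_arm", "arguments": {
  "targets": [
    [-0.002,0,0.006,0,0,0,0.2],
    [-0.002,0,0.012,0,0,0,0.2],
    [-0.002,0,0.015,0,0,0,0.2],
    [-0.002,0,0.015,0,0,0,0.5],
    [-0.002,0,0.015,0,0,0,1]
  ],
  "newtons": 40
}}

```text
time: 9.03
tool_pos: [429.1, -19.3, 5.3]
tcp_rot: [180.0, 0.0, 97.0]
ft_force: [0.4, -0.4, -0.1]
finger_gap: 45.3
```

>>> {"name": "jog_arm", "arguments": {
  "targets": [
    [0,0,0,0,0,0,1],
    [0,0,0,0,0,0,1],
    [0,0,0,0,0,0,1],
    [0,0,0,0,0,0,1],
    [0,0,0,0,0,0,1]
  ]
}}

```text
time: 9.45
tool_pos: [429.5, -19.4, 5.6]
tcp_rot: [180.0, 0.0, 97.0]
ft_force: [-0.8, 0.6, 5.0]
finger_gap: 18.4
```

>>> {"name": "jog_arm", "arguments": {
  "targets": [
    [0,0,-0.02,0,0,0,1],
    [0,0,-0.06,0,0,0,1],
    [0,0,-0.1,0,0,0,1],
    [0,0,-0.12,0,0,0,1],
    [0,0,-0.12,0,0,0,1]
  ]
}}

```text
time: 9.87
tool_pos: [432.7, -19.9, 130.9]
tcp_rot: [179.5, 0.2, 97.0]
ft_force: [1.2, -0.5, -0.6]
finger_gap: 18.4
```

```bash
python3 - <<'E'
from h import *
go(590,222,115,90)
E
```

```text
shift m [0.221  0.1854 0.017 ] turn [0.009 0.002 0.122] | dist rows 6.9 1.0
```

>>> {"name": "jog_arm", "arguments": {
  "targets": [
    [0.221,0.185,0.01,0,0,0.122,1],
    [0.221,0.185,0.01,0,0,0.122,1],
    [0.221,0.185,0.01,0,0,0.122,1],
    [0.221,0.185,0.01,0,0,0.122,1],
    [0.221,0.185,0.01,0,0,0.122,1]
  ]
}}

```text
time: 10.28
tool_pos: [539.8, 152.9, 116.7]
tcp_rot: [-179.9, 0.0, 90.0]
ft_force: [0.7, -0.6, -0.2]
finger_gap: 18.8
```

```bash
python3 - <<'E'
from h import *
go(590,222,30,90)
E
```

```text
shift m [0.0691 0.0502 0.0866] turn [-0.001  0.    -0.   ] | dist rows 2.9 0.0
```

>>> {"name": "jog_arm", "arguments": {
  "targets": [
    [0.069,0.05,0,0,0,0,1],
    [0.069,0.05,0,0,0,0,1],
    [0.069,0.05,0.03,0,0,0,1],
    [0.069,0.05,0.06,0,0,0,1],
    [0.069,0.05,0.085,0,0,0,1]
  ]
}}

```text
time: 10.7
tool_pos: [588.8, 220.9, 29.8]
tcp_rot: [-179.9, 0.0, 90.1]
ft_force: [-0.7, -0.5, -0.4]
finger_gap: 18.2
```

>>> {"name": "jog_arm", "arguments": {
  "targets": [
    [0,0,0,0,0,0,0.7],
    [0,0,0,0,0,0,0.3],
    [0,0,0,0,0,0,0.3],
    [0,0,0,0,0,0,0.2]
  ]
}}

```text
time: 11.03
tool_pos: [591.3, 220.5, 35.6]
tcp_rot: [179.8, -0.1, 90.0]
ft_force: [0.7, -0.2, 0.7]
finger_gap: 61.4
```

>>> {"name": "jog_arm", "arguments": {
  "targets": [
    [0,0,-0.02,0,0,0,0.2],
    [0,0,-0.05,0,0,0,0],
    [0,0,-0.09,0,0,0,0],
    [0,0,-0.1,0,0,0,0]
  ]
}}

```text
time: 11.37
tool_pos: [594.0, 221.2, 143.0]
tcp_rot: [179.3, -0.2, 90.0]
ft_force: [1.6, -0.3, 2.3]
finger_gap: 85.1
```

```bash
python3 - <<'E'
from h import *
s=look("top")
cv2.imwrite("pics/t5.png",s["pixels"][:,:,::-1])
go(426.5,-122.5,115,77.5)
E
```

```text
top orange px [442.7 201. ] n 222 mean [ 527.  -397.1] rect [ 527.  -397.2] [30.3 40.1] 11.5
top orange px [324.1 245.6] n 223 mean [ 427.6 -117.6] rect [ 427.7 -117.6] [38.7 30.1] 77.5
top white px [321.1 195.6] n 181 mean [ 548.2 -115.4] rect [ 548.4 -115.2] [33.1 36.4] 88.3
top white px [441.6 256.6] n 187 mean [ 398.6 -388.2] rect [ 399.  -388.5] [35.5 33.6] 22.9
top white px [407.  297.8] n 196 mean [ 306.3 -303.1] rect [ 306.9 -303.1] [31.7 34.2] 86.6
shift m [-0.3441 -0.1685  0.0248] turn [ 0.014 -0.006  0.218] | dist rows 9.2 1.7
```

View pics/t5.png

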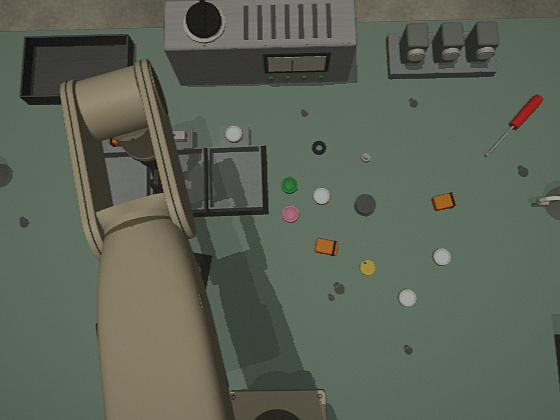

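>>> {"name": "jog_arm", "arguments": {
  "targets": [
    [-0.344,-0.168,0.01,0,0,0.218,0],
    [-0.344,-0.168,0.01,0,0,0.218,0],
    [-0.344,-0.168,0.01,0,0,0.218,0],
    [-0.344,-0.168,0.01,0,0,0.218,0],
    [-0.344,-0.168,0.01,0,0,0.218,0]
  ]
}}

```text
time: 11.83
tool_pos: [498.2, 31.6, 129.4]
tcp_rot: [179.8, -0.0, 77.5]
ft_force: [0.3, -1.1, 1.1]
finger_gap: 85.7
```

```bash
python3 - <<'E'
from h import *
go(426.5,-122.5,100,77.5)
E
```

```text
shift m [-0.166  -0.0369  0.0291] turn [ 0.004 -0.001  0.   ] | dist rows 4.1 0.0
```

>>> {"name": "jog_arm", "arguments": {
  "targets": [
    [-0.166,-0.037,0,0,0,0,0],
    [-0.166,-0.037,0,0,0,0,0],
    [-0.166,-0.037,0.01,0,0,0,0],
    [-0.166,-0.037,0.03,0,0,0,0],
    [-0.166,-0.037,0.06,0,0,0,0]
  ]
}}

```text
time: 12.25
tool_pos: [428.9, -127.0, 72.9]
tcp_rot: [179.3, 0.2, 77.3]
ft_force: [1.7, 0.1, 0.3]
finger_gap: 85.8
```

```bash
python3 - <<'E'
from h import *
r.snapshot("wrist")
s=r.snapshot("wrist");cv2.imwrite("pics/w5.png",s["pixels"][:,:,::-1])
go(426.5,-122.5,6,77.5)
E
```

```text
shift m [0.0004 0.0038 0.0587] turn [-0.004 -0.    -0.004] | dist rows 1.4 0.0
```

View pics/w5.png

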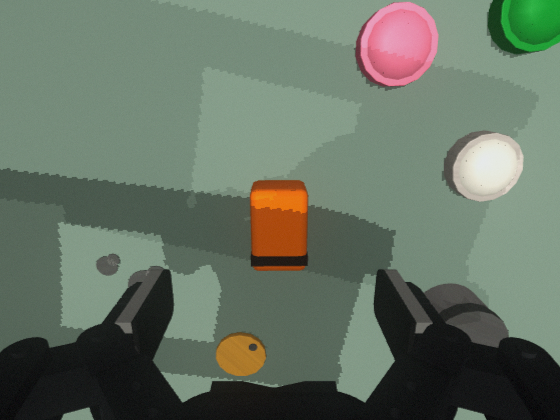

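Pack A is at (279,225), aligned with the jaws. Descending.

>>> {"name": "jog_arm", "arguments": {
  "targets": [
    [0,0.003,0.03,0,0,0,0],
    [0,0.003,0.05,0,0,0,0],
    [0,0.003,0.057,0,0,0,0],
    [0,0.003,0.057,0,0,0,0.4],
    [0,0.003,0.057,0,0,0,1]
  ],
  "newtons": 50
}}

```text
time: 12.77
tool_pos: [430.2, -121.5, 12.2]
tcp_rot: [179.9, 0.0, 77.6]
ft_force: [0.2, -0.4, 0.4]
finger_gap: 63.7
```

>>> {"name": "jog_arm", "arguments": {
  "targets": [
    [0,0,0,0,0,0,1],
    [0,0,0,0,0,0,1],
    [0,0,0,0,0,0,1],
    [0,0,0,0,0,0,1],
    [0,0,0,0,0,0,1]
  ]
}}

```text
time: 13.18
tool_pos: [430.6, -122.0, 12.4]
tcp_rot: [179.8, 0.0, 77.5]
ft_force: [-1.2, 1.3, 6.4]
finger_gap: 30.8
```

>>> {"name": "jog_arm", "arguments": {
  "targets": [
    [0,0,-0.02,0,0,0,1],
    [0,0,-0.06,0,0,0,1],
    [0,0,-0.1,0,0,0,1],
    [0,0,-0.12,0,0,0,1]
  ]
}}

```text
time: 13.52
tool_pos: [431.2, -122.4, 136.2]
tcp_rot: [179.6, 0.1, 77.5]
ft_force: [1.2, -1.3, 0.4]
finger_gap: 30.6
```

```bash
python3 - <<'E'
from h import *
go(560,350,120,90)
E
```

```text
shift m [0.4891 0.0236 0.0158] turn [ 0.006  0.002 -0.218] | dist rows 11.7 1.7
```

>>> {"name": "jog_arm", "arguments": {
  "targets": [
    [0.489,0.023,0.01,0,0,-0.218,1],
    [0.489,0.023,0.01,0,0,-0.218,1],
    [0.489,0.023,0.01,0,0,-0.218,1],
    [0.489,0.023,0.01,0,0,-0.218,1],
    [0.489,0.023,0.01,0,0,-0.218,1]
  ]
}}

```text
time: 13.93
tool_pos: [484.2, 81.3, 127.5]
tcp_rot: [179.9, -0.0, 90.0]
ft_force: [1.5, -0.2, -0.5]
finger_gap: 31.0
```

```bash
python3 - <<'E'
from h import *
go(566,354,120,90)
E
```

```text
shift m [0.2727 0.0816 0.0077] turn [ 0.002 -0.    -0.   ] | dist rows 6.8 0.0
```

>>> {"name": "jog_arm", "arguments": {
  "targets": [
    [0.273,0.082,0.0,0,0,0,1],
    [0.273,0.082,0.0,0,0,0,1],
    [0.273,0.082,0.0,0,0,0,1],
    [0.273,0.082,0.0,0,0,0,1],
    [0.273,0.082,0.0,0,0,0,1]
  ]
}}

```text
time: 14.35
tool_pos: [544.0, 281.3, 127.1]
tcp_rot: [179.9, -0.0, 90.0]
ft_force: [1.3, -0.4, -0.5]
finger_gap: 30.9
```

```bash
python3 - <<'E'
from h import *
go(566,354,26,90)
E
```

```text
shift m [0.0726 0.022  0.1012] turn [ 0.001 -0.     0.   ] | dist rows 3.0 0.0
```

>>> {"name": "jog_arm", "arguments": {
  "targets": [
    [0.07,0.022,0,0,0,0,1],
    [0.07,0.022,0,0,0,0,1],
    [0.07,0.022,0.04,0,0,0,1],
    [0.07,0.022,0.08,0,0,0,1],
    [0.07,0.022,0.1,0,0,0,1]
  ]
}}

```text
time: 14.77
tool_pos: [563.3, 348.8, 22.0]
tcp_rot: [-179.8, 0.1, 90.1]
ft_force: [-1.5, -1.0, -2.7]
finger_gap: 30.8
```

>>> {"name": "jog_arm", "arguments": {
  "targets": [
    [0,0,0,0,0,0,1],
    [0,0,0,0,0,0,0.5],
    [0,0,0,0,0,0,0.45],
    [0,0,0,0,0,0,0.45]
  ]
}}

```text
time: 15.1
tool_pos: [567.2, 349.6, 29.2]
tcp_rot: [179.8, -0.1, 90.0]
ft_force: [-0.2, 0.1, 1.1]
finger_gap: 47.0
```

>>> {"name": "jog_arm", "arguments": {
  "targets": [
    [0,0,-0.02,0,0,0,0.45],
    [0,0,-0.05,0,0,0,0.4],
    [0,0,-0.09,0,0,0,0],
    [0,0,-0.1,0,0,0,0]
  ]
}}

```text
time: 15.43
tool_pos: [569.5, 350.7, 136.3]
tcp_rot: [179.4, -0.3, 90.0]
ft_force: [1.1, 0.3, 2.0]
finger_gap: 73.6
```

```bash
python3 - <<'E'
from h import *
s=look("top"); s=r.snapshot("scene")
cv2.imwrite("pics/s6.png",s["pixels"][:,:,::-1])
go(548.5,-115.4,120,90)
E
```

```text
top orange px [123.1 191.7] n 118 mean [564.8 353.2] rect [564.1 354.8] [36.8 29.1] 88.8
top orange px [442.7 201.1] n 224 mean [ 526.8 -397.1] rect [ 526.9 -397.2] [30.7 40.2] 13.0
top white px [321.1 195.5] n 188 mean [ 548.4 -115.5] rect [ 548.4 -115.2] [33.1 36.4] 88.3
top white px [441.6 256.4] n 200 mean [ 398.9 -388.2] rect [ 398.8 -388.2] [34.9 34.6] 88.9
top white px [407.2 297.5] n 208 mean [ 306.8 -303.4] rect [ 306.9 -304.1] [34.4 33.7] 89.0
shift m [-0.4661 -0.0208  0.0114] turn [ 0.01  -0.005 -0.   ] | dist rows 11.2 0.1
```

View pics/s6.png

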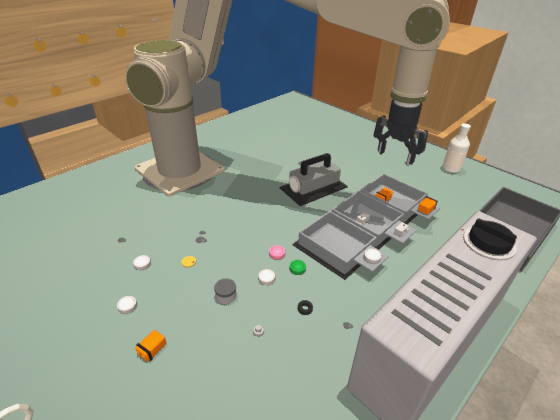

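Clip is in the middle bin (365,217) and pack A is in the pack bin (385,195). Next is the white lens at (321,195) in the top view. It is the white/frosted one, unlike green (289,185) and pink (290,213).

>>> {"name": "jog_arm", "arguments": {
  "targets": [
    [-0.466,-0.021,0.01,0,0,0,0],
    [-0.466,-0.021,0.01,0,0,0,0],
    [-0.466,-0.021,0.01,0,0,0,0],
    [-0.466,-0.021,0.01,0,0,0,0],
    [-0.466,-0.021,0.01,0,0,0,0]
  ]
}}

```text
time: 15.95
tool_pos: [555.8, 139.1, 122.2]
tcp_rot: [180.0, -0.0, 90.0]
ft_force: [0.3, -0.3, 0.6]
finger_gap: 85.3
```

>>> {"name": "jog_arm", "arguments": {
  "targets": [
    [-0.258,-0.012,0.0,0,0,0,0],
    [-0.258,-0.012,0.0,0,0,0,0],
    [-0.258,-0.012,0.0,0,0,0,0],
    [-0.258,-0.012,0.0,0,0,0,0],
    [-0.258,-0.012,0.0,0,0,0,0]
  ]
}}

```text
time: 16.37
tool_pos: [546.1, -69.3, 122.5]
tcp_rot: [179.9, 0.0, 90.0]
ft_force: [1.6, 0.1, 1.0]
finger_gap: 85.7
```

```bash
python3 - <<'E'
from h import *
go(548.5,-115.4,60,90)
E
```

```text
shift m [-0.0461  0.0023  0.0625] turn [ 0.001  0.    -0.   ] | dist rows 1.9 0.0
```

>>> {"name": "jog_arm", "arguments": {
  "targets": [
    [-0.041,0.002,0.0,0,0,0,0],
    [-0.041,0.002,0.03,0,0,0,0],
    [-0.041,0.002,0.062,0,0,0,0],
    [-0.041,0.002,0.062,0,0,0,0]
  ]
}}

```text
time: 16.7
tool_pos: [544.0, -108.3, 54.0]
tcp_rot: [-179.5, -0.2, 89.9]
ft_force: [-1.1, 0.8, -2.3]
finger_gap: 85.5
```

```bash
python3 - <<'E'
from h import *
r.snapshot("wrist")
s=r.snapshot("wrist");cv2.imwrite("pics/w6.png",s["pixels"][:,:,::-1])
H,S,V=cv2.split(cv2.cvtColor(s["pixels"],cv2.COLOR_RGB2HSV))
for b in blobs(s,(S<45)&(V>150),14,1000): print(*b)
go(548.5,-115.4,2,90)
E
```

```text
[448.9 107. ] 37833 [637.6 -41.2] [642.9 -52.4] [141.3 327.5] 45.5
[273.1 152.7] 8416 [544.6 -60.2] [553.3 -65.2] [58.1 80.6] 72.0
[ 83.7 266.4] 6684 [ 431.9 -128.5] [ 437.8 -133.1] [73.3 67.8] 74.7
[281.8 240.9] 1657 [ 549.7 -111.1] [ 549.9 -111.7] [27.8 27.1] 0.2
[355.8 350.1] 2002 [ 598.1 -187.8] [ 600.2 -190.6] [59.6 41.4] 73.6
shift m [-0.0076  0.0016  0.0571] turn [-0.003 -0.001 -0.   ] | dist rows 1.4 0.0
```

View pics/w6.png

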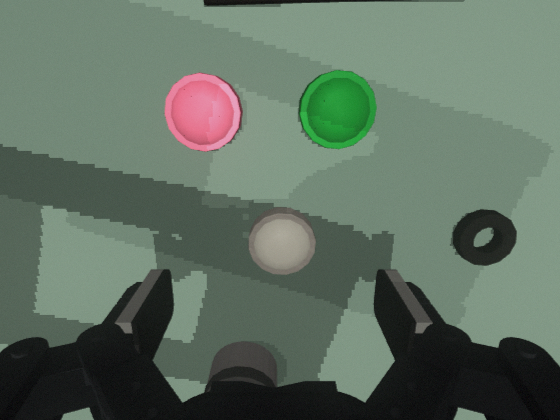

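The wrist view confirms a white lens at (282,241), with green and pink well behind it.

>>> {"name": "jog_arm", "arguments": {
  "targets": [
    [-0.006,0.002,0.03,0,0,0,0],
    [-0.006,0.002,0.05,0,0,0,0],
    [-0.006,0.002,0.057,0,0,0,0],
    [-0.006,0.002,0.058,0,0,0,0.4],
    [-0.006,0.002,0.058,0,0,0,1]
  ],
  "newtons": 50
}}

```text
time: 17.22
tool_pos: [551.4, -114.0, 3.4]
tcp_rot: [179.9, 0.0, 90.0]
ft_force: [0.1, 0.5, 0.6]
finger_gap: 64.4
```

>>> {"name": "jog_arm", "arguments": {
  "targets": [
    [0,0,0,0,0,0,1],
    [0,0,0,0,0,0,1],
    [0,0,0,0,0,0,1],
    [0,0,0,0,0,0,1]
  ]
}}

```text
time: 17.55
tool_pos: [552.3, -114.5, 4.5]
tcp_rot: [179.8, 0.0, 90.0]
ft_force: [-2.9, 0.9, 8.4]
finger_gap: 37.4
```

>>> {"name": "jog_arm", "arguments": {
  "targets": [
    [0,0,-0.02,0,0,0,1],
    [0,0,-0.06,0,0,0,1],
    [0,0,-0.1,0,0,0,1],
    [0,0,-0.12,0,0,0,1]
  ]
}}

```text
time: 17.88
tool_pos: [553.1, -115.0, 128.4]
tcp_rot: [179.6, 0.1, 90.0]
ft_force: [1.2, -0.6, -0.6]
finger_gap: 36.9
```

```bash
python3 - <<'E'
from h import *
go(565,105,120,90)
E
```

```text
shift m [0.22   0.0118 0.008 ] turn [0.007 0.002 0.   ] | dist rows 5.3 0.1
```

>>> {"name": "jog_arm", "arguments": {
  "targets": [
    [0.23,0.012,0,0,0,0,1],
    [0.23,0.012,0,0,0,0,1],
    [0.23,0.012,0,0,0,0,1],
    [0.23,0.012,0,0,0,0,1],
    [0.23,0.012,0,0,0,0,1]
  ]
}}

```text
time: 18.3
tool_pos: [561.8, 95.7, 123.5]
tcp_rot: [179.9, -0.0, 90.0]
ft_force: [0.6, 0.0, -0.2]
finger_gap: 36.9
```

```bash
python3 - <<'E'
from h import *
go(567,115,25,90)
E
```

```text
shift m [0.0193 0.005  0.0985] turn [ 0.002 -0.    -0.   ] | dist rows 2.4 0.0
```

>>> {"name": "jog_arm", "arguments": {
  "targets": [
    [0.016,0.005,0,0,0,0,1],
    [0.016,0.005,0.03,0,0,0,1],
    [0.016,0.005,0.07,0,0,0,1],
    [0.016,0.005,0.095,0,0,0,1],
    [0.016,0.005,0.1,0,0,0,1]
  ]
}}

```text
time: 18.72
tool_pos: [562.6, 109.8, 17.3]
tcp_rot: [-179.6, 0.0, 90.0]
ft_force: [-1.8, 0.3, -0.4]
finger_gap: 37.6
```

>>> {"name": "jog_arm", "arguments": {
  "targets": [
    [0,0,0,0,0,0,0.6],
    [0,0,0,0,0,0,0.42],
    [0,0,0,0,0,0,0.42],
    [0,0,0,0,0,0,0.42]
  ]
}}

```text
time: 19.05
tool_pos: [568.7, 109.9, 24.9]
tcp_rot: [179.7, -0.0, 90.0]
ft_force: [-0.0, 1.0, 0.3]
finger_gap: 49.7
```

>>> {"name": "jog_arm", "arguments": {
  "targets": [
    [0,0,-0.02,0,0,0,0.42],
    [0,0,-0.05,0,0,0,0.4],
    [0,0,-0.09,0,0,0,0],
    [0,0,-0.1,0,0,0,0]
  ]
}}

```text
time: 19.38
tool_pos: [570.7, 110.1, 130.6]
tcp_rot: [179.4, -0.1, 90.0]
ft_force: [1.2, -0.1, 1.0]
finger_gap: 73.6
```

```bash
python3 - <<'E'
from h import *
s=look("top"); s=r.snapshot("scene")
cv2.imwrite("pics/s7.png",s["pixels"][:,:,::-1])
go(528,-402,120,101.6)
print(r.sense()["joint_pos"].round(0))
E
```

```text
top orange px [122.9 191.9] n 192 mean [564.3 353.7] rect [564.1 353.6] [34.9 29.1] 88.8
top orange px [442.7 201. ] n 222 mean [ 527.  -397.1] rect [ 527.  -397.2] [30.3 40.1] 11.5
top white px [179.7 183.4] n 89 mean [584.9 221.3] rect [584.6 220.5] [29.5 17.2] 88.8
top white px [441.6 256.7] n 182 mean [ 398.2 -388.1] rect [ 399.  -388.5] [35.5 33.6] 22.9
top white px [407.  297.7] n 196 mean [ 306.4 -303.1] rect [ 306.9 -303.1] [31.7 34.2] 86.6
shift m [-0.5121 -0.0424  0.0074] turn [ 0.011 -0.    -0.203] | dist rows 12.3 1.6
[ 6.  8. 96.  0. 76.  6.]
```

View pics/s7.png

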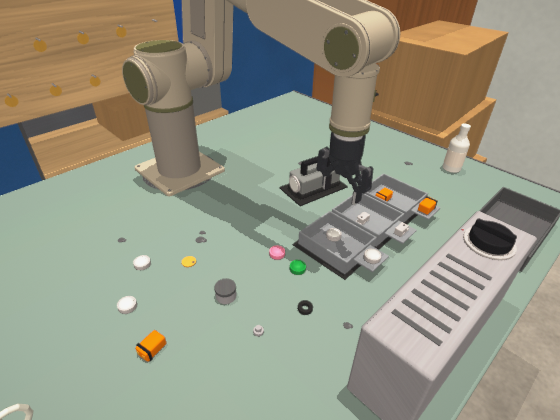

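The lens is in its bin at (333,236). Next is pack B.

>>> {"name": "jog_arm", "arguments": {
  "targets": [
    [-0.512,-0.042,0.0,0,0,-0.203,0],
    [-0.512,-0.042,0.0,0,0,-0.203,0],
    [-0.512,-0.042,0.0,0,0,-0.203,0],
    [-0.512,-0.042,0.0,0,0,-0.203,0],
    [-0.512,-0.042,0.0,0,0,-0.203,0]
  ]
}}

```text
time: 19.9
tool_pos: [549.1, -96.6, 122.0]
tcp_rot: [180.0, 0.0, 101.7]
ft_force: [0.2, -0.1, 0.2]
finger_gap: 85.4
```

```bash
python3 - <<'E'
from h import *
go(528,-402,120,101.6)
E
```

```text
shift m [-0.2948 -0.0825  0.002 ] turn [0.    0.    0.001] | dist rows 7.3 0.0
```

>>> {"name": "jog_arm", "arguments": {
  "targets": [
    [-0.292,-0.082,0.0,0,0,0,0],
    [-0.292,-0.082,0.0,0,0,0,0],
    [-0.292,-0.082,0.0,0,0,0,0],
    [-0.292,-0.082,0.0,0,0,0,0],
    [-0.292,-0.082,0.0,0,0,0,0]
  ]
}}

```text
time: 20.32
tool_pos: [534.3, -304.9, 121.9]
tcp_rot: [180.0, 0.0, 101.6]
ft_force: [1.4, -0.4, 0.9]
finger_gap: 85.6
```

>>> {"name": "jog_arm", "arguments": {
  "targets": [
    [-0.088,-0.025,0.0,0,0,0,0],
    [-0.088,-0.025,0.0,0,0,0,0],
    [-0.088,-0.025,0.03,0,0,0,0],
    [-0.088,-0.025,0.05,0,0,0,0],
    [-0.088,-0.025,0.05,0,0,0,0]
  ]
}}

```text
time: 20.73
tool_pos: [524.8, -392.9, 66.0]
tcp_rot: [-179.7, -0.4, 101.5]
ft_force: [-0.6, 1.3, -1.3]
finger_gap: 85.3
```

```bash
python3 - <<'E'
from h import *
r.snapshot("wrist")
s=r.snapshot("wrist");cv2.imwrite("pics/w7.png",s["pixels"][:,:,::-1])
for b in blobs(s,masks(s)["orange"],26,300): print(*b)
go(528,-402,9,101.6)
E
```

```text
[275.1 237.9] 3561 [ 527.1 -393.8] [ 526.8 -393.5] [30.3 44.3] 13.0
shift m [-0.009  -0.0009  0.0617] turn [-0.002 -0.003  0.   ] | dist rows 1.5 0.0
```

View pics/w7.png

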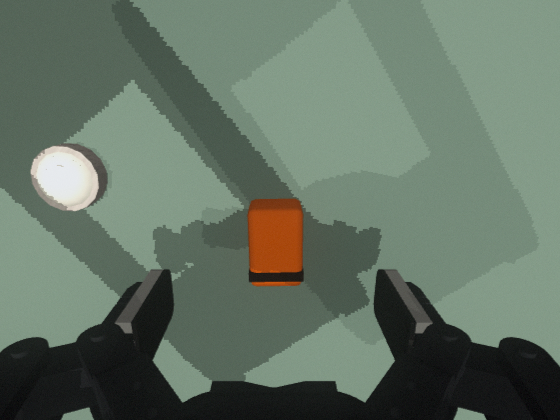

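Pack B is centred between the jaws at (275,240).

>>> {"name": "jog_arm", "arguments": {
  "targets": [
    [-0.007,0,0.03,0,0,0,0],
    [-0.007,0,0.052,0,0,0,0],
    [-0.007,0,0.058,0,0,0,0],
    [-0.007,0,0.058,0,0,0,0.4],
    [-0.007,0,0.058,0,0,0,1]
  ]
}}

```text
time: 21.25
tool_pos: [530.5, -400.7, 15.6]
tcp_rot: [180.0, 0.1, 101.7]
ft_force: [0.3, -0.2, -0.2]
finger_gap: 63.6
```

>>> {"name": "jog_arm", "arguments": {
  "targets": [
    [0,0,0,0,0,0,1],
    [0,0,0,0,0,0,1],
    [0,0,0,0,0,0,1],
    [0,0,0,0,0,0,1],
    [0,0,0,0,0,0,1]
  ]
}}

```text
time: 21.67
tool_pos: [531.0, -401.9, 16.4]
tcp_rot: [179.9, 0.2, 101.6]
ft_force: [-0.2, 1.1, 7.7]
finger_gap: 30.4
```

>>> {"name": "jog_arm", "arguments": {
  "targets": [
    [0,0,-0.02,0,0,0,1],
    [0,0,-0.06,0,0,0,1],
    [0,0,-0.1,0,0,0,1],
    [0,0,-0.12,0,0,0,1]
  ]
}}

```text
time: 22.0
tool_pos: [531.4, -402.3, 140.3]
tcp_rot: [179.8, 0.3, 101.6]
ft_force: [0.7, -1.1, 0.5]
finger_gap: 30.3
```

```bash
python3 - <<'E'
from h import *
go(618,354,125,90)
E
```

```text
shift m [0.7234 0.2373 0.0123] turn [0.005 0.005 0.203] | dist rows 18.3 1.6
```

>>> {"name": "jog_arm", "arguments": {
  "targets": [
    [0.723,0.237,0.01,0,0,0.203,1],
    [0.723,0.237,0.01,0,0,0.203,1],
    [0.723,0.237,0.01,0,0,0.203,1],
    [0.723,0.237,0.01,0,0,0.203,1],
    [0.723,0.237,0.01,0,0,0.203,1]
  ]
}}

```text
time: 22.42
tool_pos: [553.2, -192.2, 131.9]
tcp_rot: [179.9, 0.0, 90.0]
ft_force: [0.9, -0.3, -0.8]
finger_gap: 30.4
```

```bash
python3 - <<'E'
from h import *
go(618,354,125,90)
E
```

```text
shift m [0.5462 0.0644 0.0067] turn [ 0.001  0.    -0.001] | dist rows 13.2 0.0
```

>>> {"name": "jog_arm", "arguments": {
  "targets": [
    [0.546,0.064,0.0,0,0,0,1],
    [0.546,0.064,0.0,0,0,0,1],
    [0.546,0.064,0.0,0,0,0,1],
    [0.546,0.064,0.0,0,0,0,1],
    [0.546,0.064,0.0,0,0,0,1]
  ]
}}

```text
time: 22.83
tool_pos: [577.5, 15.1, 132.0]
tcp_rot: [179.9, 0.0, 90.0]
ft_force: [0.8, -1.7, -2.1]
finger_gap: 30.4
```

>>> {"name": "jog_arm", "arguments": {
  "targets": [
    [0.339,0.04,0.0,0,0,0,1],
    [0.339,0.04,0.0,0,0,0,1],
    [0.339,0.04,0.0,0,0,0,1],
    [0.339,0.04,0.0,0,0,0,1],
    [0.339,0.04,0.0,0,0,0,1]
  ]
}}

```text
time: 23.25
tool_pos: [601.9, 222.1, 131.9]
tcp_rot: [179.9, -0.0, 90.0]
ft_force: [0.5, -0.5, -0.8]
finger_gap: 30.9
```

```bash
python3 - <<'E'
from h import *
go(618,354,28,90)
E
```

```text
shift m [0.1318 0.016  0.104 ] turn [ 0.001 -0.     0.   ] | dist rows 4.0 0.0
```

>>> {"name": "jog_arm", "arguments": {
  "targets": [
    [0.132,0.018,0,0,0,0,1],
    [0.132,0.018,0,0,0,0,1],
    [0.132,0.018,0,0,0,0,1],
    [0.132,0.018,0.03,0,0,0,1],
    [0.132,0.018,0.06,0,0,0,1]
  ]
}}

```text
time: 23.67
tool_pos: [621.8, 357.4, 74.4]
tcp_rot: [179.6, -0.2, 90.2]
ft_force: [0.3, 0.5, -2.7]
finger_gap: 30.4
```

>>> {"name": "jog_arm", "arguments": {
  "targets": [
    [0,0,0.02,0,0,0,1],
    [0,0,0.034,0,0,0,1],
    [0,0,0.036,0,0,0,1]
  ]
}}

```text
time: 23.92
tool_pos: [617.6, 350.9, 31.2]
tcp_rot: [-179.7, 0.1, 90.0]
ft_force: [-0.6, 0.1, -0.7]
finger_gap: 30.4
```

>>> {"name": "jog_arm", "arguments": {
  "targets": [
    [0,0,0,0,0,0,0.6],
    [0,0,0,0,0,0,0.48],
    [0,0,0,0,0,0,0.46],
    [0,0,0,0,0,0,0.46]
  ]
}}

```text
time: 24.25
tool_pos: [621.6, 352.4, 38.0]
tcp_rot: [179.8, -0.1, 90.0]
ft_force: [0.1, 0.3, -0.8]
finger_gap: 45.9
```

>>> {"name": "jog_arm", "arguments": {
  "targets": [
    [0,0,-0.02,0,0,0,0.46],
    [0,0,-0.05,0,0,0,0.4],
    [0,0,-0.09,0,0,0,0],
    [0,0,-0.1,0,0,0,0]
  ]
}}

```text
time: 24.58
tool_pos: [623.5, 353.5, 144.6]
tcp_rot: [179.4, -0.3, 90.0]
ft_force: [0.5, 0.6, 2.3]
finger_gap: 73.4
```

```bash
python3 - <<'E'
from h import *
s=look("top"); s=r.snapshot("scene")
cv2.imwrite("pics/s8.png",s["pixels"][:,:,::-1])
go(400,-388,120,90)
print(r.sense()["joint_pos"].round(0))
E
```

```text
top orange px [123.3 169.4] n 88 mean [619.3 354.8] rect [619.2 356.8] [32.8 27.1] 88.8
top white px [226.4 189.2] n 187 mean [568.2 109.2] rect [568.4 109.2] [34.4 36.7] 70.2
top white px [441.6 256.4] n 201 mean [ 399.  -388.2] rect [ 398.8 -388.2] [34.9 34.6] 88.9
top white px [407.2 297.5] n 208 mean [ 306.9 -303.4] rect [ 306.9 -304.2] [34.5 33.7] 89.0
shift m [-0.7416 -0.2235  0.0169] turn [ 0.01  -0.005 -0.   ] | dist rows 18.6 0.1
[25. 28. 70. -0. 81. 25.]
```

View pics/s8.png

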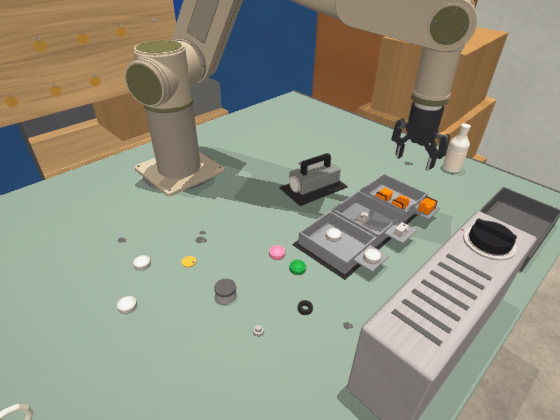

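Both packs are in the bin, at (385,195) and (401,202). Next is the lens at top-view (441,256), plain white with no look-alike near.

>>> {"name": "jog_arm", "arguments": {
  "targets": [
    [-0.742,-0.224,0.0,0,0,0,0],
    [-0.742,-0.224,0.0,0,0,0,0],
    [-0.742,-0.224,0.0,0,0,0,0],
    [-0.742,-0.224,0.0,0,0,0,0],
    [-0.742,-0.224,0.0,0,0,0,0]
  ]
}}

```text
time: 25.1
tool_pos: [558.7, 150.9, 135.0]
tcp_rot: [180.0, 0.0, 90.0]
ft_force: [1.0, -1.6, -0.3]
finger_gap: 85.2
```

>>> {"name": "jog_arm", "arguments": {
  "targets": [
    [-0.542,-0.164,0.0,0,0,0,0],
    [-0.542,-0.164,0.0,0,0,0,0],
    [-0.542,-0.164,0.0,0,0,0,0],
    [-0.542,-0.164,0.0,0,0,0,0],
    [-0.542,-0.164,0.0,0,0,0,0]
  ]
}}

```text
time: 25.52
tool_pos: [498.5, -48.6, 135.4]
tcp_rot: [179.9, 0.0, 90.0]
ft_force: [0.8, -1.1, 0.2]
finger_gap: 85.3
```

>>> {"name": "jog_arm", "arguments": {
  "targets": [
    [-0.342,-0.104,0.0,0,0,0,0],
    [-0.342,-0.104,0.0,0,0,0,0],
    [-0.342,-0.104,0.0,0,0,0,0],
    [-0.342,-0.104,0.0,0,0,0,0],
    [-0.342,-0.104,0.0,0,0,0,0]
  ]
}}

```text
time: 25.93
tool_pos: [437.8, -248.1, 135.5]
tcp_rot: [179.9, 0.0, 90.0]
ft_force: [1.0, -0.3, -0.7]
finger_gap: 85.4
```

```bash
python3 - <<'E'
from h import *
go(400,-388,60,90)
E
```

```text
shift m [-0.1398 -0.0378  0.0756] turn [ 0.001  0.001 -0.   ] | dist rows 3.9 0.0
```

>>> {"name": "jog_arm", "arguments": {
  "targets": [
    [-0.136,-0.038,0.0,0,0,0,0],
    [-0.136,-0.038,0.0,0,0,0,0],
    [-0.136,-0.038,0.02,0,0,0,0],
    [-0.136,-0.038,0.05,0,0,0,0],
    [-0.136,-0.038,0.075,0,0,0,0]
  ]
}}

```text
time: 26.35
tool_pos: [399.3, -386.9, 59.6]
tcp_rot: [179.9, 0.2, 89.8]
ft_force: [-0.1, 0.1, -1.1]
finger_gap: 85.6
```

```bash
python3 - <<'E'
from h import *
r.snapshot("wrist")
s=r.snapshot("wrist");cv2.imwrite("pics/w8.png",s["pixels"][:,:,::-1])
for b in blobs(s,masks(s)["white"],14,1000): print(*b)
go(399.5,-388,2,90)
E
```

```text
[333.7  87.3] 20624 [ 427.1 -301.2] [ 428.  -305.9] [71.1 87.4] 37.4
[524.4  67.7] 8006 [ 519.5 -292.5] [ 530.5 -298.1] [ 39.6 117.5] 36.8
[95.4 90.1] 4422 [ 308.4 -301.8] [ 307.8 -302.4] [37.6 37.5] 0.3
[140.9 187.6] 11979 [ 325.1 -352.4] [ 328.1 -360.4] [78.9 73.3] 40.4
[ 32.3 281.2] 4458 [ 254.  -409.7] [ 261.8 -412.6] [80.  54.2] 76.4
[277.8 244.3] 1735 [ 399.5 -385.5] [ 399.6 -387.1] [30.6 27.4] 90.0
[518.5 288.9] 6283 [ 542.2 -414.7] [ 532.9 -426.9] [70.3 93.1] 13.8
shift m [-0.0083  0.0025  0.053 ] turn [-0.006 -0.007 -0.002] | dist rows 1.3 0.1
```

View pics/w8.png

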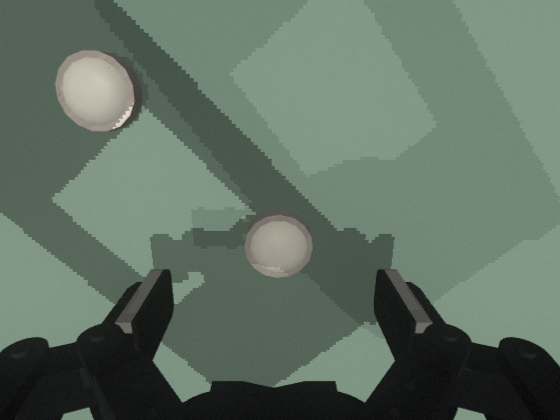

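White lens at (278,245), centred between the jaws.

>>> {"name": "jog_arm", "arguments": {
  "targets": [
    [-0.005,0.001,0.03,0,0,0,0],
    [-0.005,0.001,0.05,0,0,0,0],
    [-0.005,0.001,0.055,0,0,0,0],
    [-0.005,0.001,0.056,0,0,0,0.4],
    [-0.005,0.001,0.056,0,0,0,1]
  ]
}}

```text
time: 26.87
tool_pos: [402.6, -387.2, 5.7]
tcp_rot: [180.0, 0.0, 90.0]
ft_force: [-0.0, 1.1, 0.0]
finger_gap: 64.0
```

>>> {"name": "jog_arm", "arguments": {
  "targets": [
    [0,0,0,0,0,0,1],
    [0,0,0,0,0,0,1],
    [0,0,0,0,0,0,1],
    [0,0,0,0,0,0,1]
  ]
}}

```text
time: 27.2
tool_pos: [403.0, -388.3, 6.8]
tcp_rot: [179.9, 0.1, 90.0]
ft_force: [-1.1, 2.3, 9.6]
finger_gap: 36.7
```

>>> {"name": "jog_arm", "arguments": {
  "targets": [
    [0,0,-0.02,0,0,0,1],
    [0,0,-0.06,0,0,0,1],
    [0,0,-0.1,0,0,0,1],
    [0,0,-0.12,0,0,0,1]
  ]
}}

```text
time: 27.53
tool_pos: [403.6, -389.1, 130.7]
tcp_rot: [179.7, 0.3, 90.0]
ft_force: [0.5, -1.9, 1.0]
finger_gap: 36.9
```

>>> {"name": "jog_arm", "arguments": {
  "targets": [
    [0.46,0.22,0,0,0,0,1],
    [0.46,0.22,0,0,0,0,1],
    [0.46,0.22,0,0,0,0,1],
    [0.46,0.22,0,0,0,0,1],
    [0.46,0.22,0,0,0,0,1]
  ]
}}

```text
time: 27.95
tool_pos: [492.7, -197.8, 125.8]
tcp_rot: [179.9, 0.1, 90.0]
ft_force: [0.5, -0.6, -1.0]
finger_gap: 36.9
```

>>> {"name": "jog_arm", "arguments": {
  "targets": [
    [0.27,0.13,0,0,0,0,1],
    [0.27,0.13,0,0,0,0,1],
    [0.27,0.13,0,0,0,0,1],
    [0.27,0.13,0,0,0,0,1],
    [0.27,0.13,0,0,0,0,1]
  ]
}}

```text
time: 28.37
tool_pos: [583.2, -9.4, 125.8]
tcp_rot: [179.9, 0.0, 90.0]
ft_force: [-0.1, -1.1, -0.0]
finger_gap: 36.6
```

```bash
python3 - <<'E'
from h import *
go(622,72,125,90)
E
```

```text
shift m [0.0814 0.0389 0.0008] turn [0.002 0.    0.   ] | dist rows 2.2 0.0
```

>>> {"name": "jog_arm", "arguments": {
  "targets": [
    [0.078,0.037,0,0,0,0,1],
    [0.078,0.037,0,0,0,0,1],
    [0.078,0.037,0.03,0,0,0,1],
    [0.078,0.037,0.07,0,0,0,1],
    [0.078,0.037,0.097,0,0,0,1]
  ]
}}

```text
time: 28.78
tool_pos: [619.2, 67.9, 26.1]
tcp_rot: [179.9, 0.0, 90.1]
ft_force: [-1.6, -0.0, -0.6]
finger_gap: 36.4
```

>>> {"name": "jog_arm", "arguments": {
  "targets": [
    [0,0,0,0,0,0,1],
    [0,0,0,0,0,0,0.5],
    [0,0,0,0,0,0,0.42],
    [0,0,0,0,0,0,0.42],
    [0,0,0,0,0,0,0.42]
  ]
}}

```text
time: 29.2
tool_pos: [621.4, 66.2, 30.5]
tcp_rot: [179.7, -0.0, 90.0]
ft_force: [0.7, -0.3, 0.0]
finger_gap: 49.1
```

>>> {"name": "jog_arm", "arguments": {
  "targets": [
    [0,0,-0.02,0,0,0,0.42],
    [0,0,-0.05,0,0,0,0.4],
    [0,0,-0.09,0,0,0,0],
    [0,0,-0.1,0,0,0,0]
  ]
}}

```text
time: 29.53
tool_pos: [623.2, 66.4, 136.3]
tcp_rot: [179.3, -0.0, 90.0]
ft_force: [1.9, 0.2, 1.5]
finger_gap: 73.4
```

```bash
python3 - <<'E'
from h import *
s=look("top"); s=r.snapshot("scene")
cv2.imwrite("pics/s9.png",s["pixels"][:,:,::-1])
go(307.5,-303,120,90)
print(r.sense()["joint_pos"].round(0))
E
```

```text
top orange px [122.6 169.6] n 190 mean [619.  356.6] rect [619.2 356.6] [37.4 27.1] 88.8
top orange px [122.9 191.9] n 192 mean [564.3 353.7] rect [564.1 353.6] [34.9 29.1] 88.8
top white px [407.  297.8] n 189 mean [ 306.2 -303. ] rect [ 306.9 -303.1] [31.7 34.2] 86.6
shift m [-0.3694 -0.3155  0.0105] turn [ 0.011 -0.    -0.   ] | dist rows 11.7 0.1
[ 1. 14. 88.  0. 77.  1.]
```

View pics/s9.png

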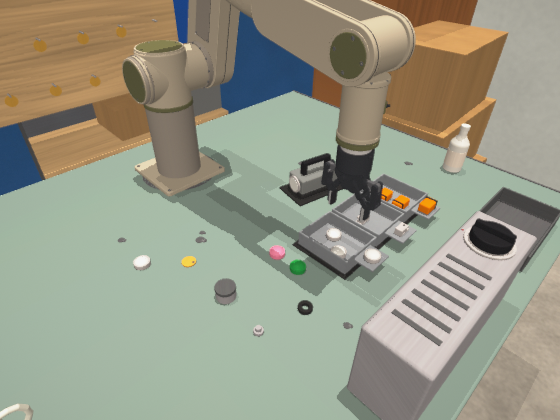

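Two lenses are in the lens bin. The last one is on the shelf at top-view (407,298).

>>> {"name": "jog_arm", "arguments": {
  "targets": [
    [-0.369,-0.315,0.0,0,0,0,0],
    [-0.369,-0.315,0.0,0,0,0,0],
    [-0.369,-0.315,0.0,0,0,0,0],
    [-0.369,-0.315,0.0,0,0,0,0],
    [-0.369,-0.315,0.0,0,0,0,0]
  ]
}}

```text
time: 30.05
tool_pos: [482.2, -93.1, 126.9]
tcp_rot: [180.0, 0.0, 90.0]
ft_force: [-1.2, -0.8, -0.2]
finger_gap: 85.6
```

>>> {"name": "jog_arm", "arguments": {
  "targets": [
    [-0.21,-0.18,0.0,0,0,0,0],
    [-0.21,-0.18,0.0,0,0,0,0],
    [-0.21,-0.18,0.0,0,0,0,0],
    [-0.21,-0.18,0.0,0,0,0,0],
    [-0.21,-0.18,0.0,0,0,0,0]
  ]
}}

```text
time: 30.47
tool_pos: [346.6, -251.3, 127.3]
tcp_rot: [180.0, 0.0, 90.0]
ft_force: [-0.1, -1.0, 0.4]
finger_gap: 85.3
```

```bash
python3 - <<'E'
from h import *
go(307.5,-303,60,90)
E
```

```text
shift m [-0.0516 -0.0391  0.0673] turn [0.001 0.001 0.   ] | dist rows 2.2 0.0
```

>>> {"name": "jog_arm", "arguments": {
  "targets": [
    [-0.049,-0.036,0.0,0,0,0,0],
    [-0.049,-0.036,0.02,0,0,0,0],
    [-0.049,-0.036,0.05,0,0,0,0],
    [-0.049,-0.036,0.067,0,0,0,0],
    [-0.049,-0.036,0.067,0,0,0,0]
  ]
}}

```text
time: 30.88
tool_pos: [309.5, -297.1, 56.2]
tcp_rot: [-179.8, -0.3, 89.9]
ft_force: [-1.4, -0.1, -0.4]
finger_gap: 85.3
```

```bash
python3 - <<'E'
from h import *
r.snapshot("wrist")
s=r.snapshot("wrist");cv2.imwrite("pics/w9.png",s["pixels"][:,:,::-1])
for b in blobs(s,masks(s)["white"],14,1000): print(*b)
go(307.5,-303,4,90)
E
```

```text
[327.4  83.5] 18040 [ 338.  -215.6] [ 343.1 -220.1] [71.1 89. ] 35.7
[521.3 168.8] 16057 [ 446.9 -265.3] [ 435.8 -279.3] [ 68.8 216.1] 14.1
[147.1 182.1] 12417 [ 240.6 -267. ] [ 242.1 -274.1] [79.1 74. ] 39.6
[ 35.1 275.8] 6007 [ 166.4 -325.6] [ 175.1 -327.8] [91.9 59.5] 76.5
[267.7 237. ] 1612 [ 307.3 -299.4] [ 307.4 -300. ] [28.  27.1] 81.1
shift m [-0.0043 -0.0042  0.056 ] turn [-0.001 -0.001 -0.   ] | dist rows 1.4 0.0
```

View pics/w9.png

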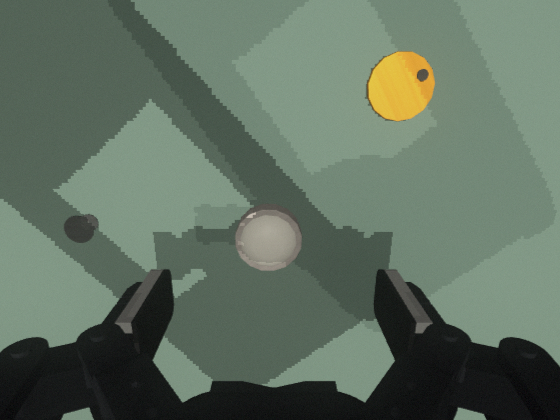

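White lens at (268,238). The tag at (400,86) is well clear.

>>> {"name": "jog_arm", "arguments": {
  "targets": [
    [-0.003,-0.004,0.03,0,0,0,0],
    [-0.003,-0.004,0.05,0,0,0,0],
    [-0.003,-0.004,0.057,0,0,0,0],
    [-0.003,-0.004,0.057,0,0,0,0.4],
    [-0.003,-0.004,0.057,0,0,0,1]
  ]
}}

```text
time: 31.4
tool_pos: [309.0, -302.7, 4.5]
tcp_rot: [180.0, 0.0, 90.0]
ft_force: [-0.5, -0.1, 0.3]
finger_gap: 64.2
```

>>> {"name": "jog_arm", "arguments": {
  "targets": [
    [0,0,0,0,0,0,1],
    [0,0,0,0,0,0,1],
    [0,0,0,0,0,0,1],
    [0,0,0,0,0,0,1]
  ]
}}

```text
time: 31.73
tool_pos: [309.4, -303.4, 5.4]
tcp_rot: [179.9, 0.1, 90.0]
ft_force: [-1.7, 3.2, 10.2]
finger_gap: 37.1
```

>>> {"name": "jog_arm", "arguments": {
  "targets": [
    [0,0,-0.02,0,0,0,1],
    [0,0,-0.06,0,0,0,1],
    [0,0,-0.1,0,0,0,1],
    [0,0,-0.12,0,0,0,1]
  ]
}}

```text
time: 32.07
tool_pos: [309.8, -304.0, 129.1]
tcp_rot: [179.8, 0.3, 90.0]
ft_force: [0.6, -0.7, 0.5]
finger_gap: 37.0
```

```bash
python3 - <<'E'
from h import *
go(567,58,125,90)
E
```

```text
shift m [0.362  0.2573 0.0032] turn [0.004 0.005 0.   ] | dist rows 10.7 0.1
```

>>> {"name": "jog_arm", "arguments": {
  "targets": [
    [0.362,0.257,0,0,0,0,1],
    [0.362,0.257,0,0,0,0,1],
    [0.362,0.257,0,0,0,0,1],
    [0.362,0.257,0,0,0,0,1],
    [0.362,0.257,0,0,0,0,1]
  ]
}}

```text
time: 32.48
tool_pos: [430.2, -130.8, 124.7]
tcp_rot: [179.9, 0.1, 90.0]
ft_force: [1.6, -1.4, -0.1]
finger_gap: 37.1
```

>>> {"name": "jog_arm", "arguments": {
  "targets": [
    [0.192,0.137,0,0,0,0,1],
    [0.192,0.137,0,0,0,0,1],
    [0.192,0.137,0,0,0,0,1],
    [0.192,0.137,0,0,0,0,1],
    [0.192,0.137,0,0,0,0,1]
  ]
}}

```text
time: 32.9
tool_pos: [551.2, 39.4, 124.4]
tcp_rot: [179.9, 0.0, 90.0]
ft_force: [0.7, -0.7, -0.1]
finger_gap: 37.1
```

```bash
python3 - <<'E'
from h import *
go(567,58,28,90)
E
```

```text
shift m [0.0186 0.0156 0.0964] turn [0.002 0.    0.   ] | dist rows 2.4 0.0
```

>>> {"name": "jog_arm", "arguments": {
  "targets": [
    [0.014,0.012,0,0,0,0,1],
    [0.014,0.012,0.03,0,0,0,1],
    [0.014,0.012,0.07,0,0,0,1],
    [0.014,0.012,0.09,0,0,0,1],
    [0.014,0.012,0.094,0,0,0,1]
  ]
}}

```text
time: 33.32
tool_pos: [558.3, 51.6, 24.9]
tcp_rot: [-179.6, 0.0, 90.0]
ft_force: [-1.0, 0.6, -0.2]
finger_gap: 36.8
```

>>> {"name": "jog_arm", "arguments": {
  "targets": [
    [0,0,0,0,0,0,1],
    [0,0,0,0,0,0,0.5],
    [0,0,0,0,0,0,0.44],
    [0,0,0,0,0,0,0.44],
    [0,0,0,0,0,0,0.44]
  ]
}}

```text
time: 33.73
tool_pos: [563.3, 51.1, 31.2]
tcp_rot: [179.8, -0.0, 90.0]
ft_force: [-0.4, -0.0, -0.1]
finger_gap: 47.6
```

>>> {"name": "jog_arm", "arguments": {
  "targets": [
    [0,0,-0.02,0,0,0,0.44],
    [0,0,-0.05,0,0,0,0.4],
    [0,0,-0.09,0,0,0,0],
    [0,0,-0.12,0,0,0,0]
  ]
}}

```text
time: 34.07
tool_pos: [562.4, 51.2, 152.6]
tcp_rot: [179.9, -0.0, 90.0]
ft_force: [1.1, 0.2, 0.6]
finger_gap: 73.9
```

>>> {"name": "jog_arm", "arguments": {
  "targets": [
    [-0.25,0,-0.1,0,0,0,0],
    [-0.25,0,-0.1,0,0,0,0],
    [-0.25,0,-0.1,0,0,0,0],
    [-0.25,0,-0.1,0,0,0,0],
    [-0.25,0,-0.1,0,0,0,0]
  ]
}}

```text
time: 34.48
tool_pos: [561.7, -143.9, 228.7]
tcp_rot: [179.9, 0.0, 90.0]
ft_force: [0.7, -0.4, -0.7]
finger_gap: 85.7
```

>>> {"name": "jog_arm", "arguments": {
  "targets": [
    [-0.2,0,0,0,0,0,0],
    [-0.2,0,0,0,0,0,0],
    [-0.2,0,0,0,0,0,0],
    [-0.2,0,0,0,0,0,0],
    [-0.2,0,0,0,0,0,0]
  ]
}}

```text
time: 34.9
tool_pos: [561.2, -345.6, 227.7]
tcp_rot: [179.9, 0.1, 89.9]
ft_force: [0.0, -0.7, 0.2]
finger_gap: 85.3
```

```bash
python3 - <<'E'
from h import *
s=look("top"); cv2.imwrite("pics/t9.png",s["pixels"][:,:,::-1])
s=r.snapshot("scene"); cv2.imwrite("pics/s10.png",s["pixels"][:,:,::-1])
print([b[2] for b in blobs(r.snapshot("top"),masks(r.snapshot("top"))["brass"],4)])
E
```

```text
top orange px [122.6 169.6] n 190 mean [619.  356.6] rect [619.2 356.6] [37.4 27.1] 88.8
top orange px [122.9 191.9] n 192 mean [564.3 353.7] rect [564.1 353.6] [34.9 29.1] 88.8
top white px [244.7 168.5] n 169 mean [618.2  65.3] rect [618.4  64.6] [33.6 37.2] 89.8
top white px [179.8 183.4] n 86 mean [584.8 221. ] rect [584.6 220.5] [29.4 17.2] 88.8
top white px [226.6 189.4] n 172 mean [567.8 108.9] rect [568.3 108.9] [33.2 36.6] 76.4
top white px [250.8 190.7] n 174 mean [563.5  51.1] rect [563.9  50.7] [33.4 36.6] 89.4
[]
```

View pics/t9.png

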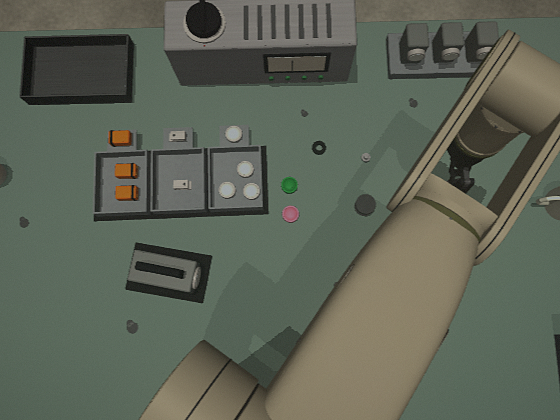

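View pics/s10.png

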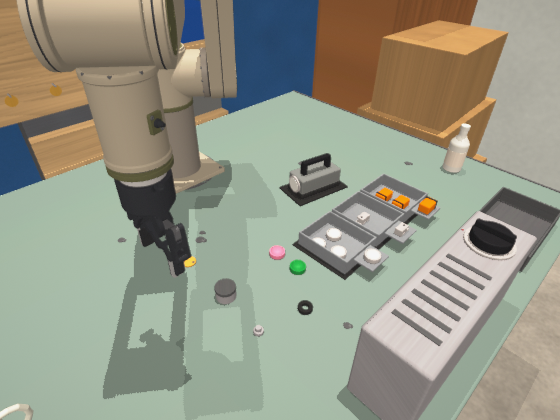

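Both views show the lamp upright on its pad, the packs at (126,170) and (127,192), the clip at (181,184), and the lenses at (245,168), (227,189) and (251,190), each kind in its own bin. The shelf is clear of sortable parts. A final check of the lamp's offset before handing in:

```bash
python3 - <<'E'
from h import *
s=r.snapshot("top"); g=cv2.cvtColor(s["pixels"],cv2.COLOR_RGB2GRAY)
sub=np.zeros_like(g,bool); sub[240:305,122:216]=True
H,S,V=cv2.split(cv2.cvtColor(s["pixels"],cv2.COLOR_RGB2HSV))
for b in blobs(s,sub&(V>60)&(S<40),66,500): print("body",*b)
for b in blobs(s,sub&(V<50),108,150): print("dark",*b)
print(ray(s,133,265,108),ray(s,187,271,108))
cv2.imwrite("pics/l.png",cv2.resize(s["pixels"][235:310,115:220,::-1],None,fx=6,fy=6))
E
```

```text
body [166.9 271. ] 3906 [373.  236.1] [371.4 233.8] [213.1 142. ] 89.1
dark [175.2 274.3] 1584 [362.5 208.8] [367.2 223.1] [169.5 102.3] 79.1
dark [159.2 269.4] 416 [373.2 243.6] [373.1 243.4] [106.3  18.3] 77.9
[383.67908272 300.34277258 108.        ] [368.75985613 183.46172504 108.        ]
```

View pics/l.png

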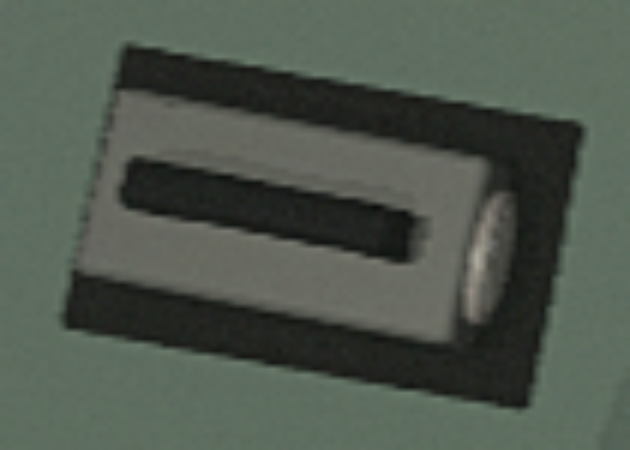

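The handle measures (373,243.5) at 77.9°. The pad is at (374.5,247) and 79°, so the lamp is about 4 mm off centre and within about 1.5° of parallel. I'm handing in.

```bash
python3 -c "
from h import *
print(r.hand_in())"
```

```text
the job is handed in; nothing more can be done
None
```

The job is handed in at about 35 s of the 210 s allowed; no verdict was reported. I lifted the hand lamp off the battery pack bin and stood it on its charging pad. Then I sorted everything sortable that was present: 2 battery packs, 1 clip and 3 white lenses.

**Last checks (top and scene views):**
- **Lamp:** upright and released, about 4 mm from the pad's centre and within about 1.5° of its long side.
- **Bins:** both packs, the clip and all three lenses lie in the bins with their own samples, and no sortable part was left in view on the shelf.
- **Left alone:** the tin, grommet, thumb nut and the green and pink look-alikes were where they started. The gripper is clear of everything.

**Not confirmed:** in the last top view the arm hid the brass tag, so I have no final measurement of it. It was partly visible in its place in the scene view.

**Disagreements:** the wrist and top views differed by 2–4 mm on some parts. My first wrist measurement was about 9 mm off because the arm was still moving, so I repeated it.

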